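Put the paint containers back on their own drip boards

TASK

After the mask-painting class the four paint containers stand on each other's drip boards: move each one upright to the middle of the board that has the shape of its foot (round tin on the round board, square bottle on the square one, six-sided jar on the six-sided one, oblong can lengthwise along the oblong one). The newspaper is wet, so never stand a container on it: use the dark tile, which starts empty, as the parking spot while you swap them. Set everything down without dropping it, let go, and leave the half-painted mask where it lies.

Things in the scene. Friction and masses are not known exactly. Their poses are not given: they have to be found in the camera images.
- tin: Round closed paint tin, bare steel with a paper band: upright cylinder 60 mm in diameter, 81 mm high in all (straight side to 76 mm; best gripped 50 mm or more above its foot so that the palm clears its top). About 0.2 to 0.45 kg. Loose, starts upright on a wrong board. Origin at the centre of its underside, z axis up. 
- bottle: Square white plastic paint bottle: body 52 x 52 mm and 60 mm high, a grey screw cap 34 mm in diameter above it, 80 mm high in all. About 0.2 to 0.4 kg. Its x and y axes are square to its sides. Loose, starts upright on a wrong board. Origin at the centre of its underside, z axis up. 
- jar: Six-sided glass paint jar: body 56 mm across the flats (65 mm across corners) and 54 mm high, a round steel lid 52 mm in diameter above it, 70 mm high in all. About 0.2 to 0.45 kg. Two flat sides face along its +x and -x axes, the others follow every 60 degrees. Loose, starts upright on a wrong board. Origin at the centre of its underside, z axis up. 
- can: Oblong flat-sided metal can: body 78 mm long (its x axis) by 42 mm wide (its y axis) and 66 mm high, a black cap 24 mm in diameter in the middle of its top, 78 mm high in all. About 0.2 to 0.4 kg. Loose, starts upright on a wrong board. Origin at the centre of its underside, z axis up. 
- board_round: Round plain pale wooden drip board, 12 mm thick, fixed to the table, standing on the newspaper; origin at the centre of its underside (z = 0), its top 12 mm above; z axis up. 100 mm in diameter.
- board_square: Square plain pale wooden drip board, 12 mm thick, fixed to the table, standing on the newspaper; origin at the centre of its underside (z = 0), its top 12 mm above; z axis up. 90 x 90 mm, sides square to its x and y axes.
- board_hex: Six-sided plain pale wooden drip board, 12 mm thick, fixed to the table, standing on the newspaper; origin at the centre of its underside (z = 0), its top 12 mm above; z axis up. 94 mm across the flats.
- board_oblong: Oblong plain pale wooden drip board, 12 mm thick, fixed to the table, standing on the newspaper; origin at the centre of its underside (z = 0), its top 12 mm above; z axis up. 124 mm long (its x axis) by 68 mm wide (its y axis).
- tile: Dark slate tile, 110 x 110 mm and 12 mm thick, fixed to the table, empty at the start: the parking spot. Origin at the centre of its underside (z = 0), z axis up.
- mask: Bystander: half-painted animal mask lying loose on the table to the robot's left, black with a white face, about 125 mm across and 55 mm high, origin at the centre of its underside.

How it is judged:
By the outcome, as a careful person would: the job done as asked, in the order asked, and still so for the second after the job is handed in, with the robot touching nothing.
It also fails if it takes over 134 s, if anything falls off the work surface, if the arm or the gripper's body presses on something with over 40 N, if the wrist force passes 120 N, or if a joint passes its speed limit or range.

ROBOT

A 6-joint arm with a two-finger parallel gripper is mounted at the origin on the work surface. World frame = base frame: x ahead of the robot, y to its left, z up, the work surface at z = 0. Lengths are in m, angles in degrees, forces in N, time in s.
With the tool pointing down it reaches from about 0.4 to 0.825 m from the base axis. Payload 7 kg.
Tool frame: the origin (TCP) lies midway between the tips of the shut fingers; the grasp point (between the pads) lies 19 mm behind it; z points along the fingers, y is the line along which they close (so a half turn about z gives the same grasp; the last joint's range is limited). The gripper opens to 88 mm and grips with 3 to 60 N. Pads are 19 mm wide; open, the fingers measure 130 mm over their backs; the gripper's body (78 mm by 193 mm) begins 47 mm behind the grasp point.
Start: joints at [-54.139, 20.546, 0.682, 0, -70.136, -16.507], TCP at [0.224, -0.637, 0.227] pointing down, gripper open.
Joint ranges: [-176.03, 176.03], [-82.01, 121.73], [-58.28, 71.71], [-173.87, 95.51], [-174.79, -0.11], [-173.66, 173.66]. Speed limits (degrees/s): [136.94, 136.94, 172.46, 180, 180, 180].

INTERFACE

Orientations are given as [roll, pitch, yaw] about the fixed x, y, z axes, in that order (R = Rz(yaw) Ry(pitch) Rx(roll)).
In Python, from plant import ctrl gives the robot as it stands. The module is installed in compiled form; this text tells all that it offers.
- The arm moves only by the tool send_rows, never from a script. Its argument "plan" is a list that holds one entry, the list of rows, each a list of 6 numbers: the shift along the tool's x, y, z in shares of 50 cm (1.0 is 50 cm), then the turn, a rotation vector about the tool's x, y, z in a scale on which 1.0 is 2 rad. A call has 1 to 8 rows; each row is the pose to reach, as a shift and turn from the pose commanded when the call began, along the tool's axes at that moment; what a row does not reach only later rows make up. A row lasts 1/12 s, in which the tool goes at most 41.7 mm and 7.16 degrees, less where a joint would pass 70% of its speed; a pose out of reach is approached as far as the arm can. A shift or turn number past 1, either way, is cut back to 1. A call with a gripper value outside its range is refused whole. "fingers" is the opening, from 0 (shut) to 1 (fully open), set as the call begins (left out, the last holds). The fingers move at their own pace and stop on an object; the grip force is fixed at half the most. Time passes only in rows, so rows that repeat a pose let the fingers close. It gives the time, the measured TCP pose, the force, the opening and the grip force at its end, in the units of the state.
- ctrl.get_obs(): the state, without advancing time (a new reading comes with each control period).
- ctrl.snapshot(name): name is "scene" or "side" or "wrist"; returns a dict with "img" (384x512x3 uint8, red, green, blue), "K" (3x3 intrinsics, pixels), "k1" (the pictures are not rectified: a ray, as slopes to the right and down, at radius r is drawn at 1 + k1 r^2 times it, then the intrinsics apply), "pose" (4x4, takes a point from camera to world coordinates). Camera axes: x right, y down, z forward; pixel columns grow to the right and rows downward; lengths in m; the calibration is good to about 2 mm. A picture is of the moment at which its call begins. There is no depth.
- ctrl.close_job(): hands the job in; it is judged then, once.
The state is a dict: "clock": time; "joint_pos": joint angles; "qvel": joint speeds; "tau": joint torques, N m; "tool_pos": TCP position; "orientation": TCP orientation; "force": force on the tool from outside, world axes, zero at the start; "moment": the same for the moment, N m; "opening": finger opening in m; "gripper_force": force on a finger pad.
Only numpy, scipy, OpenCV 4.12 (cv2) and the standard library are available. Lean on these libraries where they do the work, as an engineer would, in place of code of your own. Each camera call takes 0.05 s, during which the arm holds its last target. There are 200 camera calls.

## Working session

There is one attempt and no reset: what is moved stays moved. The work goes in short steps, Python scripts to look and compute and a tool call to move; the robot and the scene stay as the last step left them, time stands still between calls to the robot, and variables do not carry over. Pictures are saved under pics/ and viewed, at most 14 in all, crops included, and the job is handed in when it is done.

Besides the shell and the picture viewer there is one more tool, called in YAML: its name, and indented under it one key for each argument. send_rows: Moves the arm, as the interface text tells. Its arguments: {"type":"object","properties":{"plan":{"type":"array","items":{"type":"array","items":{"type":"array","items":{"type":"number"}}}},"fingers":{"type":"number"}},"required":["plan"]}

```bash
mkdir -p pics; python3 - <<'E'
from plant import ctrl
import cv2,numpy as np
o=ctrl.get_obs();print({k:np.round(v,3) for k,v in o.items()})
for n in ["scene","side"]:
    s=ctrl.snapshot(n);cv2.imwrite(f"pics/{n}0.png",cv2.resize(s["img"][:,:,::-1],(800,600)) )
    np.savez(f"{n}0.npz",**s);print(n,s["K"].round(1).tolist(),s["k1"],s["pose"].round(3).tolist())
E
```

```text
{'clock': np.float64(0.0), 'joint_pos': array([-5.4139e+01,  2.0591e+01,  6.3500e-01, -2.2000e-02, -7.0134e+01,
       -1.6508e+01]), 'qvel': array([ 0.004,  0.015, -0.03 , -0.045, -0.075,  0.04 ]), 'tau': array([ 3.0000e-03, -5.8273e+01,  2.9305e+01,  6.9970e+00,  7.0000e-03,
       -0.0000e+00]), 'tool_pos': array([ 0.224, -0.636,  0.226]), 'orientation': array([ 1.79908e+02, -6.00000e-03, -1.60654e+02]), 'force': array([0.323, 0.157, 0.372]), 'moment': array([-0.031,  0.012,  0.012]), 'gripper_force': np.float64(0.0), 'opening': np.float64(0.088)}
scene [[403.1, 0.0, 254.3], [0.0, 403.1, 190.3], [0.0, 0.0, 1.0]] -0.06956920668492324 [[0.239, 0.628, -0.741, 1.153], [0.971, -0.143, 0.191, -0.055], [0.014, -0.765, -0.644, 0.561], [0.0, 0.0, 0.0, 1.0]]
side [[456.5, 0.0, 265.0], [0.0, 456.5, 190.4], [0.0, 0.0, 1.0]] -0.1592717161027735 [[-0.904, -0.326, 0.277, 0.255], [-0.428, 0.687, -0.587, 0.709], [0.001, -0.649, -0.761, 0.846], [0.0, 0.0, 0.0, 1.0]]
```

View pics/scene0.png

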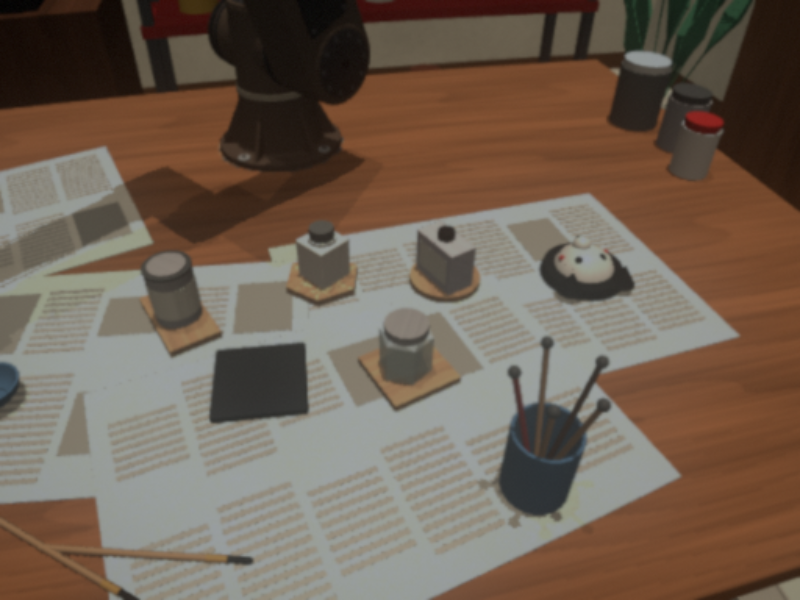

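View pics/side0.png

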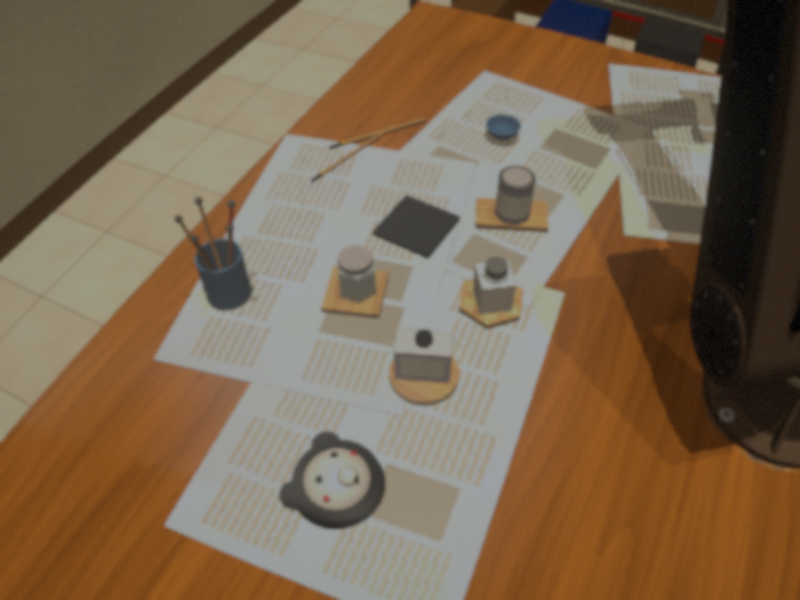

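The scene view (800 px scale) shows the tin (172,290) on the oblong board, the bottle (323,258) on the hex, the can (447,260) on the round and the jar (405,345) on the square. The tile is empty at (260,380) and the mask is at (585,265). The side view agrees: two swaps, tin/can and bottle/jar.

```bash
cat > h.py <<'E'
from plant import ctrl
import cv2,numpy as np
from scipy.spatial.transform import Rotation as R
def cast(s,px,z):
    px=np.asarray(px,float).reshape(-1,1,2)
    u=cv2.undistortPoints(px,np.asarray(s["K"]),np.array([float(s["k1"]),0,0,0])).reshape(-1,2)
    d=np.c_[u,np.ones(len(u))]@s["pose"][:3,:3].T; c=s["pose"][:3,3]
    return c+d*((z-c[2])/d[:,2:])
def proj(s,P):
    T=np.linalg.inv(s["pose"]); P=np.asarray(P,float).reshape(-1,3)
    return cv2.projectPoints(P,cv2.Rodrigues(T[:3,:3])[0],T[:3,3],np.asarray(s["K"]),np.array([float(s["k1"]),0,0,0]))[0].reshape(-1,2)
def shot(n,f=None):
    s=ctrl.snapshot(n)
    if f: cv2.imwrite("pics/"+f,cv2.resize(s["img"][:,:,::-1],(800,600))); np.savez(f[:-4]+".npz",**s)
    return s
E
python3 - <<'E'
from h import *
sc=dict(np.load("scene0.npz"));sd=dict(np.load("side0.npz"))
P={"tin":((168,262),(517,178),.093),"bottle":((321,231),(497,266),.092),"jar":((406,325),(355,260),.082),"can":((447,233),(424,338),.09),"tile":((260,381),(417,226),.012),"mask":((585,262),(337,478),.03)}
for k,(a,b,z) in P.items(): print(k,cast(sc,np.array(a)*.64,z).round(3),cast(sd,np.array(b)*.64,z).round(3))
w=shot("wrist","w0.png");print(w["pose"].round(3).tolist(),w["K"].tolist(),w["k1"])
o=ctrl.get_obs();Tt=np.eye(4);Tt[:3,:3]=R.from_euler("xyz",o["orientation"],degrees=True).as_matrix();Tt[:3,3]=o["tool_pos"]
print((np.linalg.inv(Tt)@w["pose"]).round(3))
E
```

```text
tin [[ 0.487 -0.176  0.093]] [[ 0.487 -0.175  0.093]]
bottle [[0.46  0.019 0.092]] [[0.447 0.022 0.092]]
jar [[0.652 0.085 0.082]] [[0.643 0.092 0.082]]
can [[0.499 0.181 0.09 ]] [[0.488 0.185 0.09 ]]
tile [[ 0.634 -0.085  0.012]] [[ 0.622 -0.079  0.012]]
mask [[0.527 0.381 0.03 ]] [[0.512 0.389 0.03 ]]
[[-0.332, 0.913, 0.236, 0.16], [0.943, 0.321, 0.085, -0.658], [0.001, 0.251, -0.968, 0.383], [0.0, 0.0, 0.0, 1.0]] [[301.7791586635501, 0.0, 258.4645688627909], [0.0, 301.7791586635501, 192.88238940479403], [0.0, 0.0, 1.0]] 0.023080143901111988
[[ 0.001 -0.968 -0.251  0.067]
 [ 1.     0.001  0.     0.001]
 [-0.    -0.251  0.968 -0.158]
 [ 0.     0.     0.     1.   ]]
```

View pics/w0.png

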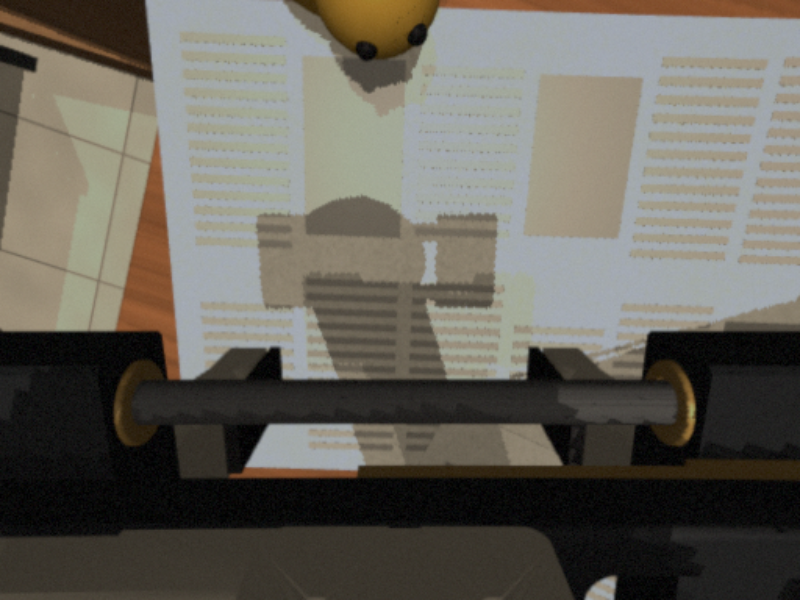

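The wrist view looks down ahead of the tool's +x side, with the gripper filling everything below about row 330 of 600. Nothing needed is in view yet, so I'll move above the boards for a look from overhead.

```bash
cat >> h.py <<'E'
def rel(x,y,z,yaw,start=None):
    """row (cm, deg) from the measured (or given x,y,z,yaw) pose, tool kept pointing down"""
    o=ctrl.get_obs()
    p,yw=(o["tool_pos"],o["orientation"][2]) if start is None else (np.array(start[:3]),start[3])
    d=(np.array([x,y,z])-p)*100; a=np.radians(yw)
    dy=(yaw-yw+180)%360-180
    return np.round([d[0]*np.cos(a)+d[1]*np.sin(a), d[0]*np.sin(a)-d[1]*np.cos(a), -d[2],0,0,-dy],2).tolist()
E
python3 -c "
from h import *
print(rel(.617,0,.42,-180,(.224,-.637,.227,-160.646)))"
```

```text
[-58.19, 47.08, -19.3, 0.0, 0.0, 19.35]
```

The rows are not in the units I measure in: shifts go in shares of 50 cm and turns go in shares of 2 rad. I convert before sending: -19.4 cm is -0.388, 15.7 cm is 0.314.

send_rows:
  plan:
    - [[-0.388,0.314,-0.128,0,0,0],[-0.388,0.314,-0.128,0,0,0],[-0.388,0.314,-0.128,0,0,0],[-0.388,0.314,-0.128,0,0,0],[-0.388,0.314,-0.128,0,0,0],[-0.388,0.314,-0.128,0,0,0],[-0.388,0.314,-0.128,0,0,0]]

```text
clock: 0.73
tool_pos: [0.3573, -0.4211, 0.2928]
orientation: [-179.9, 0.1, -160.5]
force: [-0.0, -0.3, 0.8]
opening: 0.0879
gripper_force: 0.0
```

In the tool's units: -19.4 cm is -0.388, 15.7 cm is 0.314.

send_rows:
  plan:
    - [[-0.388,0.314,-0.128,0,0,0],[-0.388,0.314,-0.128,0,0,0],[-0.388,0.314,-0.128,0,0,0],[-0.388,0.314,-0.128,0,0,0],[-0.388,0.314,-0.128,0,0,0],[-0.388,0.314,-0.128,0,0,0],[-0.388,0.314,-0.128,0,0,0]]

```text
clock: 1.32
tool_pos: [0.4884, -0.2083, 0.356]
orientation: [-180.0, 0.1, -160.5]
force: [0.6, -1.0, -0.8]
opening: 0.088
gripper_force: 0.0
```

In the tool's units: -19.4 cm is -0.388, 15.7 cm is 0.314, 19.35 degrees is 0.1689.

send_rows:
  plan:
    - [[-0.388,0.314,-0.13,0,0,0.1689],[-0.388,0.314,-0.13,0,0,0.1689],[-0.388,0.314,-0.13,0,0,0.1689],[-0.388,0.314,-0.13,0,0,0.1689],[-0.388,0.314,-0.13,0,0,0.1689],[-0.388,0.314,-0.13,0,0,0.1689],[-0.388,0.314,-0.13,0,0,0.1689],[-0.388,0.314,-0.13,0,0,0.1689]]

```text
clock: 1.98
tool_pos: [0.6183, 0.0031, 0.4186]
orientation: [-180.0, -0.1, -179.8]
force: [0.3, -0.0, -0.4]
opening: 0.0876
gripper_force: 0.0
```

```bash
python3 -c "
from h import *
o=ctrl.get_obs();print(o['clock'],o['tool_pos'].round(4),o['orientation'].round(2),o['joint_pos'].round(1))
s=shot('wrist','w1.png');print(s['pose'].round(3).tolist())
ctrl.snapshot('scene');np.savez('scene1.npz',**shot('scene'));np.savez('side1.npz',**shot('side'))"
```

```text
1.9833 [0.6183 0.0031 0.4186] [-1.7999e+02 -7.0000e-02 -1.7983e+02] [  18.4   12.    13.1   -0.   -91.2 -108.2]
[[-0.004, 0.968, 0.249, 0.551], [1.0, 0.004, 0.001, 0.004], [0.0, 0.249, -0.968, 0.576], [0.0, 0.0, 0.0, 1.0]]
```

View pics/w1.png

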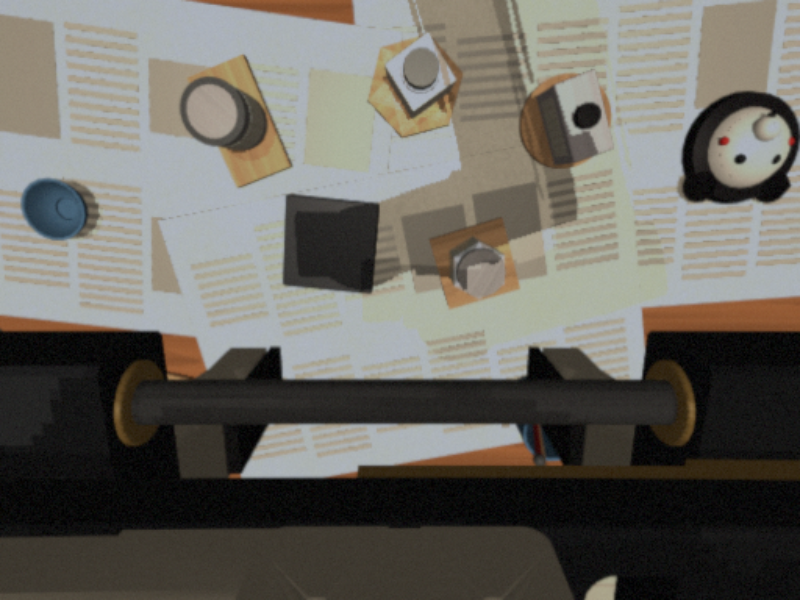

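The overhead wrist view (800 px scale) shows the oblong board around (240,120) with the tin leaning outward by perspective, the hex board around (415,85) and the round board around (560,118). The square board is around (475,262) and the tile at (331,243). Next I'll extract the outlines.

```bash
cat > m.py <<'E'
from h import *
w=dict(np.load("w1.npz")); im=w["img"]; hsv=cv2.cvtColor(cv2.medianBlur(im,3),cv2.COLOR_RGB2HSV)
roi={"oblong":(112,28,192,122),"hex":(230,18,300,90),"round":(328,38,396,112),"square":(270,136,336,200)}
vis=cv2.resize(im[10:205,105:400],None,fx=2.7,fy=2.7,interpolation=cv2.INTER_CUBIC)
for k,(a,b,c,d) in roi.items():
    m=np.zeros(im.shape[:2],np.uint8)
    h=hsv[b:d,a:c]; m[b:d,a:c]=((h[...,0]<22)&(h[...,1]>95)&(h[...,2]>50))*255
    n,l,st,_=cv2.connectedComponentsWithStats(m); m=(np.isin(l,[i for i in range(1,n) if st[i,4]>25])*255).astype(np.uint8)
    cs,_=cv2.findContours(m,cv2.RETR_EXTERNAL,cv2.CHAIN_APPROX_NONE)
    hull=cv2.convexHull(np.vstack(cs)); np.save(k+"_hull.npy",hull)
    ap=cv2.approxPolyDP(hull,2.5,True)[:,0]
    print(k,ap.tolist(),(cast(w,ap,.012)[:,:2]*1000).round(0).tolist())
    for c0 in cs: cv2.polylines(vis,[((c0[:,0]-[105,10])*2.7+1.35).astype(int)],True,(255,0,255),1)
cv2.imwrite("pics/m1.png",vis[:,:,::-1])
h=hsv; t=((h[...,2]<70)*255).astype(np.uint8); t2=np.zeros_like(t); t2[118:192,175:248]=t[118:192,175:248]
c=max(cv2.findContours(t2,0,1)[0],key=cv2.contourArea); ap=cv2.approxPolyDP(c,3,True)[:,0]
print("tile",ap.tolist(),(cast(w,ap,.012)[:,:2]*1000).round(0).tolist())
E
python3 m.py
```

```text
oblong [[184, 105], [152, 118], [121, 49], [155, 36]] [[535.0, -130.0], [558.0, -189.0], [444.0, -231.0], [424.0, -172.0]]
hex [[295, 46], [286, 78], [259, 87], [237, 60], [248, 30], [261, 26], [281, 30]] [[438.0, 66.0], [489.0, 52.0], [504.0, 4.0], [460.0, -34.0], [413.0, -14.0], [407.0, 7.0], [413.0, 41.0]]
round [[387, 60], [390, 78], [373, 103], [355, 107], [337, 96], [333, 73], [339, 60], [347, 53], [367, 47]] [[460.0, 225.0], [489.0, 233.0], [530.0, 208.0], [537.0, 177.0], [518.0, 143.0], [480.0, 133.0], [460.0, 142.0], [448.0, 155.0], [439.0, 188.0]]
square [[320, 139], [331, 183], [288, 196], [275, 154]] [[594.0, 117.0], [677.0, 143.0], [703.0, 61.0], [622.0, 35.0]]
tile [[185, 125], [182, 180], [236, 186], [242, 132], [226, 130], [217, 135], [199, 135], [199, 126]] [[570.0, -130.0], [672.0, -142.0], [683.0, -39.0], [582.0, -26.0], [578.0, -56.0], [587.0, -72.0], [587.0, -105.0], [571.0, -105.0]]
```

View pics/m1.png

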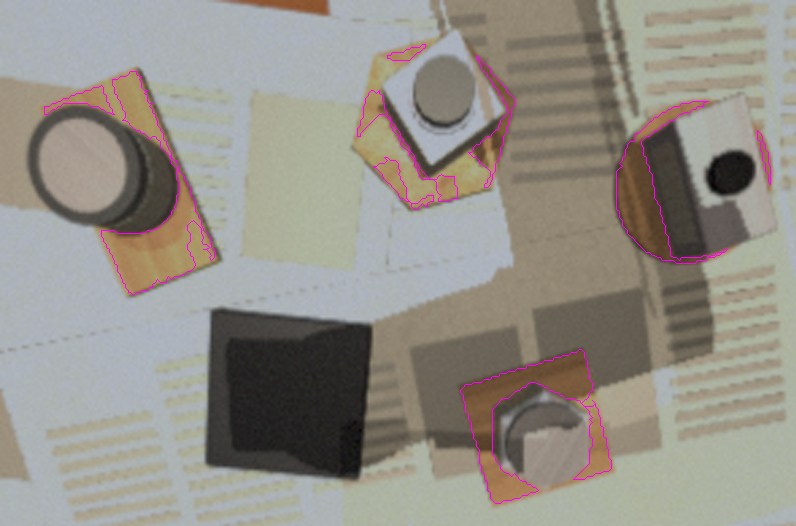

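The outlines (pink, 2.7x crop) fit the boards. Their sizes check: the square's sides are about 87 mm and the circle fits R = 50 at about (488,183). Container top points read from this crop: tin rim centre (80,158), bottle shoulder corners, can top edges, jar lid (545,440).

```bash
python3 - <<'E'
from h import *
w=dict(np.load("w1.npz"))
V=lambda p:(np.array(p,float)-1.35)/2.7+[105,10]
C=lambda p,z:(cast(w,V(p),z)[:,:2]*1000).round(1)
def show(k,p,z):
    q=C(p,z); print(k,"mean",q.mean(0).round(1),q.tolist(),"edges",[f"{np.hypot(*d):.0f}@{np.degrees(np.arctan2(d[1],d[0])):.0f}" for d in np.roll(q,-1,0)-q])
show("oblong",[(140,68),(219,262),(130,297),(43,107)],.012)
show("hexdiag",[(353,147),(514,100)],.012);show("hexdiag2",[(376,55),(490,190)],.012)
show("hex3",[(412,210),(490,190),(514,100)],.012)
show("tile",[(212,310),(372,322),(360,478),(206,465)],.012)
show("tin",[(80,158)],.093);show("tinrim",[(29,158),(131,158)],.093);show("tin foot arc",[(178,190),(137,234)],.012)
show("bottle",[(457,30),(503,107),(433,172),(384,98)],.072);show("cap",[(444,90)],.092)
show("can",[(672,125),(743,93),(777,230),(705,258)],.078);show("cap",[(730,172)],.09)
show("jarlid",[(545,440)],.082);show("lid",[(502,440),(590,440)],.082);show("jarbase",[(535,383),(493,405),(495,455),(535,492)],.012)
E
python3 - <<'E'
import sys;sys.path.insert(0,'.')
from h import *
w=dict(np.load("w1.npz"));im=w["img"]
a=cv2.resize(im[128:204,262:342],None,fx=5,fy=5,interpolation=cv2.INTER_CUBIC)
b=cv2.resize(im[36:112,325:405],None,fx=5,fy=5,interpolation=cv2.INTER_CUBIC)
cv2.imwrite("pics/jc.png",np.clip(np.hstack([a,b])[:,:,::-1]*1.4,0,255))
E
```

```text
oblong mean [ 490.9 -179. ] [[421.6, -169.2], [537.3, -127.0], [560.3, -187.8], [444.5, -232.1]] edges ['123@20', '65@-69', '124@-159', '67@110']
hexdiag mean [452.3  14.3] [[466.2, -36.9], [438.4, 65.5]] edges ['106@105', '106@-75']
hexdiag2 mean [452.4  15.1] [[413.1, -21.6], [491.7, 51.8]] edges ['108@43', '108@-137']
hex3 mean [478.1  39.5] [[504.1, 1.1], [491.7, 51.8], [438.4, 65.5]] edges ['52@104', '55@166', '92@-44']
tile mean [625.9 -84.7] [[568.4, -133.5], [575.7, -25.8], [684.3, -35.4], [675.3, -144.2]] edges ['108@86', '109@-5', '109@-95', '107@174']
tin mean [ 485.2 -181.1] [[485.2, -181.1]] edges ['0@0']
tinrim mean [ 485.2 -181. ] [[485.5, -208.9], [484.9, -153.2]] edges ['56@91', '56@-89']
tin foot arc mean [ 506.4 -165.2] [[492.8, -150.8], [520.1, -179.7]] edges ['40@-47', '40@133']
bottle mean [451.8  19.4] [[415.3, 26.0], [454.0, 52.8], [488.4, 13.4], [449.6, -14.6]] edges ['47@35', '52@-49', '48@-144', '53@130']
cap mean [449.6  18.6] [[449.6, 18.6]] edges ['0@0']
can mean [492.2 179.6] [[464.4, 147.4], [448.2, 185.2], [520.4, 212.8], [535.9, 172.9]] edges ['41@113', '77@21', '43@-69', '76@-160']
cap mean [490.6 178.1] [[490.6, 178.1]] edges ['0@0']
jarlid mean [643.4  83.6] [[643.4, 83.6]] edges ['0@0']
lid mean [643.4  84.2] [[643.5, 57.1], [643.3, 111.2]] edges ['54@90', '54@-90']
jarbase mean [652.4  73.4] [[616.5, 86.3], [631.8, 57.7], [667.3, 60.1], [694.1, 89.4]] edges ['32@-62', '36@4', '40@48', '78@-178'][ WARN:0@0.047] global loadsave.cpp:1063 imwrite_ Unsupported depth image for selected encoder is fallbacked to CV_8U.
```

View pics/jc.png

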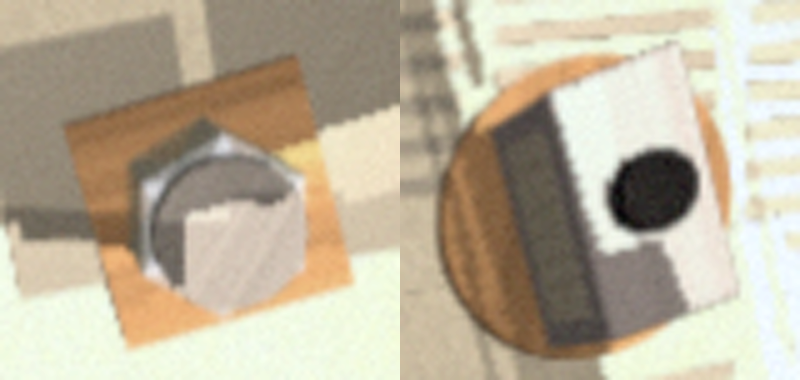

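The jar (left crop) has flats at left and right, so they face world ±y, and its lid centre is at (228,233). The can's long axis is at about 20.5°, and its cap is at (653,190). Everything measured is consistent: tin (485,-181), bottle (451,19), can (491,179), jar about (643,84).

```bash
cat >> h.py <<'E'
def chain(*ps):
    a=ps[0]
    if a is None:
        o=ctrl.get_obs(); a=(*o["tool_pos"],o["orientation"][2]); print(o["clock"].round(2),np.round(a,4),o["joint_pos"].round(0))
    for p in ps[1:]: print(p,rel(*p,start=a)); a=p
E
python3 -c "
from h import *
w=dict(np.load('w1.npz'));print(cast(w,[(307.6,174.6)],.082))
chain(None,(.485,-.181,.16,-160),(.485,-.181,.048,-160),(.485,-.181,.2,-160),(.626,-.085,.2,-175),(.626,-.085,.048,-175))"
```

```text
[[0.64698799 0.08582638 0.082     ]]Traceback (most recent call last):
  File "<string>", line 4, in <module>
    chain(None,(.485,-.181,.16,-160),(.485,-.181,.048,-160),(.485,-.181,.2,-160),(.626,-.085,.2,-175),(.626,-.085,.048,-175))
    ~~~~~^^^^^^^^^^^^^^^^^^^^^^^^^^^^^^^^^^^^^^^^^^^^^^^^^^^^^^^^^^^^^^^^^^^^^^^^^^^^^^^^^^^^^^^^^^^^^^^^^^^^^^^^^^^^^^^^^^^^
  File "h.py", line 26, in chain
    o=ctrl.get_obs(); a=(*o["tool_pos"],o["orientation"][2]); print(o["clock"].round(2),np.round(a,4),o["joint_pos"].round(0))
                                                                    ^^^^^^^^^^^^^^^^
AttributeError: 'float' object has no attribute 'round'
```

```bash
sed -i 's/o\["clock"\].round(2)/round(float(o["clock"]),2)/' h.py
python3 -c "
from h import *
chain(None,(.485,-.181,.16,-160),(.485,-.181,.048,-160),(.485,-.181,.2,-160),(.626,-.085,.2,-175),(.626,-.085,.048,-175))"
```

```text
2.18 [ 6.162000e-01 -4.000000e-04  4.193000e-01  1.799702e+02] [  18.   12.   13.    0.  -91. -108.]
(0.485, -0.181, 0.16, -160) [13.11, -18.06, 25.93, 0.0, 0.0, -20.03]
(0.485, -0.181, 0.048, -160) [-0.0, 0.0, 11.2, 0.0, 0.0, 0.0]
(0.485, -0.181, 0.2, -160) [-0.0, 0.0, -15.2, 0.0, 0.0, 0.0]
(0.626, -0.085, 0.2, -175) [-16.53, 4.2, -0.0, 0.0, 0.0, 15.0]
(0.626, -0.085, 0.048, -175) [-0.0, 0.0, 15.2, 0.0, 0.0, 0.0]
```

In the tool's units: -18.1 cm is -0.362, 13.1 cm is 0.262, -20 degrees is -0.1745.

send_rows:
  plan:
    - [[0.262,-0.362,0.32,0,0,-0.1745],[0.262,-0.362,0.32,0,0,-0.1745],[0.262,-0.362,0.32,0,0,-0.1745],[0.262,-0.362,0.32,0,0,-0.1745],[0.262,-0.362,0.32,0,0,-0.1745],[0.262,-0.362,0.32,0,0,-0.1745],[0.262,-0.362,0.32,0,0,-0.1745],[0.262,-0.362,0.32,0,0,-0.1745]]

```text
clock: 2.85
tool_pos: [0.4805, -0.1835, 0.2567]
orientation: [179.9, -0.2, -160.3]
force: [-1.2, 0.2, 0.2]
opening: 0.0878
gripper_force: 0.0
```

In the tool's units: 9.9 cm is 0.198, 8 cm is 0.16.

send_rows:
  plan:
    - [[0,0,0.08,0,0,0],[0,0,0.16,0,0,0],[0,0,0.198,0,0,0],[0,0,0.198,0,0,0],[0,0,0.198,0,0,0],[0,0,0.198,0,0,0]]

```text
clock: 3.35
tool_pos: [0.4868, -0.1812, 0.1626]
orientation: [-179.9, 0.1, -160.0]
force: [-0.2, -0.5, 1.8]
opening: 0.0877
gripper_force: 0.0
```

```bash
python3 -c "
from h import *
chain(None,(.485,-.181,.16,-160),(.485,-.181,.048,-160))
shot('wrist','w2.png')"
```

```text
3.35 [   0.4868   -0.1812    0.1626 -159.9998] [  1.   9. -24.   0. -57. -71.]
(0.485, -0.181, 0.16, -160) [0.16, 0.08, 0.26, 0.0, 0.0, 0.0]
(0.485, -0.181, 0.048, -160) [-0.0, 0.0, 11.2, 0.0, 0.0, 0.0]
```

View pics/w2.png

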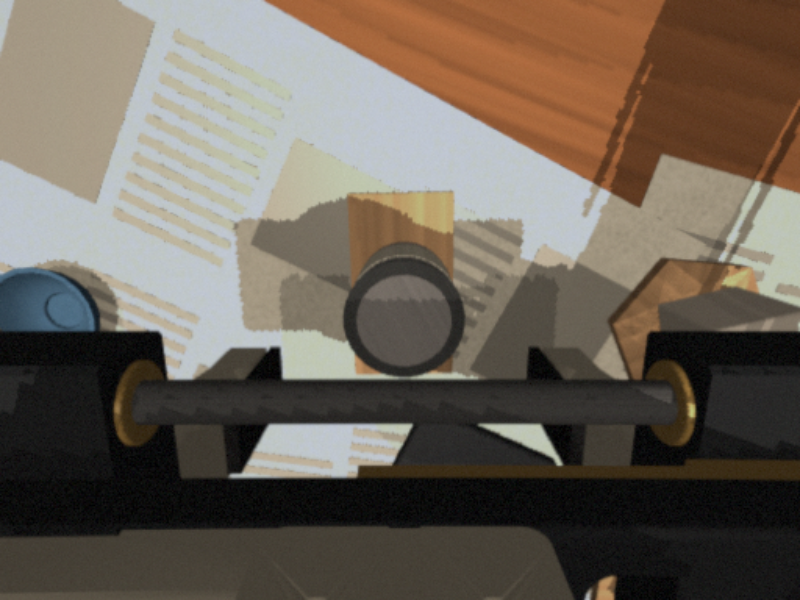

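The tin's top sits at (404,318), midway between the fingers and aligned with its board's axis. I'll pick it.

In the tool's units: 11.2 cm is 0.224, 10.2 cm is 0.204.

send_rows:
  plan:
    - [[0,0,0.06,0,0,0],[0,0,0.12,0,0,0],[0,0,0.17,0,0,0],[0,0,0.204,0,0,0],[0,0,0.224,0,0,0],[0,0,0.224,0,0,0],[0,0,0.224,0,0,0],[0,0,0.224,0,0,0]]

```text
clock: 4.07
tool_pos: [0.4871, -0.1807, 0.0502]
orientation: [-179.9, 0.1, -160.0]
force: [0.4, -0.5, -0.1]
opening: 0.0875
gripper_force: 0.0
```

send_rows:
  plan:
    - [[0,0,0,0,0,0],[0,0,0,0,0,0],[0,0,0,0,0,0],[0,0,0,0,0,0],[0,0,0,0,0,0],[0,0,0,0,0,0],[0,0,0,0,0,0],[0,0,0,0,0,0]]
  fingers: 0

```text
clock: 4.73
tool_pos: [0.4861, -0.1807, 0.0489]
orientation: [-180.0, 0.0, -160.0]
force: [-0.9, -0.9, 5.4]
opening: 0.0596
gripper_force: 30.0
```

```bash
python3 -c "
from h import *
chain(None,(.485,-.181,.048,-160))
w=dict(np.load('w2.npz'));print(cast(w,[(404*.64,318*.64)],.093))
print({k:np.round(v,2) for k,v in ctrl.get_obs().items() if k in('opening','gripper_force','force')})"
```

```text
4.73 [ 4.861000e-01 -1.807000e-01  4.890000e-02 -1.599829e+02] [  1.  17. -32.   0. -41. -71.]
(0.485, -0.181, 0.048, -160) [0.11, 0.01, 0.09, 0.0, 0.0, 0.02]
[[ 0.48726257 -0.1802668   0.093     ]]
{'force': array([-0.9 , -0.95,  5.39]), 'gripper_force': np.float64(30.0), 'opening': np.float64(0.06)}
```

In the tool's units: -15 cm is -0.3, -14 cm is -0.28.

send_rows:
  plan:
    - [[0,0,-0.02,0,0,0],[0,0,-0.06,0,0,0],[0,0,-0.12,0,0,0],[0,0,-0.18,0,0,0],[0,0,-0.24,0,0,0],[0,0,-0.28,0,0,0],[0,0,-0.3,0,0,0],[0,0,-0.3,0,0,0]]

```text
clock: 5.4
tool_pos: [0.4865, -0.1805, 0.2008]
orientation: [-179.9, 0.2, -160.0]
force: [-0.3, 0.1, -2.4]
opening: 0.0595
gripper_force: 30.0
```

In the tool's units: -16.5 cm is -0.33, -15 cm is -0.3, 15 degrees is 0.1309.

send_rows:
  plan:
    - [[-0.03,0.008,0,0,0,0.0175],[-0.09,0.024,0,0,0,0.0436],[-0.16,0.042,0,0,0,0.0698],[-0.24,0.06,0,0,0,0.096],[-0.3,0.076,0,0,0,0.1222],[-0.33,0.084,0,0,0,0.1309],[-0.33,0.084,0,0,0,0.1309],[-0.33,0.084,0,0,0,0.1309]]

```text
clock: 6.07
tool_pos: [0.6255, -0.084, 0.1954]
orientation: [180.0, -0.3, -174.9]
force: [0.0, -0.0, -2.9]
opening: 0.0596
gripper_force: 30.0
```

In the tool's units: 13 cm is 0.26, 11 cm is 0.22.

send_rows:
  plan:
    - [[0,0,0.04,0,0,0],[0,0,0.1,0,0,0],[0,0,0.16,0,0,0],[0,0,0.22,0,0,0],[0,0,0.26,0,0,0],[0,0,0.26,0,0,0],[0,0,0.26,0,0,0],[0,0,0.26,0,0,0]]

```text
clock: 6.73
tool_pos: [0.6267, -0.0851, 0.0698]
orientation: [-180.0, 0.1, -175.0]
force: [0.7, 0.6, -1.6]
opening: 0.06
gripper_force: 30.0
```

```bash
python3 -c "
from h import *
chain(None,(.626,-.085,.0495,-175))
print(ctrl.get_obs()['force'],ctrl.get_obs()['opening'])"
```

```text
6.73 [ 6.267000e-01 -8.510000e-02  6.980000e-02 -1.749889e+02] [ 10.  24. -16.   0. -50. -95.]
(0.626, -0.085, 0.0495, -175) [0.07, 0.02, 2.03, 0.0, 0.0, 0.01]
[ 0.73860836  0.59452053 -1.579729  ] 0.06002164462319729
```

In the tool's units: 2 cm is 0.04, 1.9 cm is 0.038.

send_rows:
  plan:
    - [[0,0,0.01,0,0,0],[0,0,0.02,0,0,0],[0,0,0.03,0,0,0],[0,0,0.036,0,0,0],[0,0,0.038,0,0,0],[0,0,0.04,0,0,0],[0,0,0.04,0,0,0],[0,0,0.04,0,0,0]]

```text
clock: 7.4
tool_pos: [0.6262, -0.0847, 0.049]
orientation: [-180.0, -0.0, -175.0]
force: [-3.6, 0.7, 3.4]
opening: 0.0597
gripper_force: 30.0
```

send_rows:
  plan:
    - [[0,0,0,0,0,0],[0,0,0,0,0,0],[0,0,0,0,0,0]]

```text
clock: 7.65
tool_pos: [0.6262, -0.0847, 0.049]
orientation: [-180.0, -0.0, -175.0]
force: [-4.4, 2.0, 6.0]
opening: 0.0592
gripper_force: 30.0
```

Contact is made (the vertical force rose to +6 N). Releasing, then on to the can.

send_rows:
  plan:
    - [[0,0,0,0,0,0],[0,0,0,0,0,0],[0,0,0,0,0,0],[0,0,0,0,0,0],[0,0,0,0,0,0],[0,0,0,0,0,0]]
  fingers: 1

```text
clock: 8.15
tool_pos: [0.6265, -0.0847, 0.0485]
orientation: [-180.0, 0.0, -175.0]
force: [0.1, -1.0, 0.1]
opening: 0.0868
gripper_force: 0.0
```

In the tool's units: -15 cm is -0.3, -13 cm is -0.26.

send_rows:
  plan:
    - [[0,0,-0.04,0,0,0],[0,0,-0.1,0,0,0],[0,0,-0.18,0,0,0],[0,0,-0.26,0,0,0],[0,0,-0.3,0,0,0],[0,0,-0.3,0,0,0],[0,0,-0.3,0,0,0]]

```text
clock: 8.73
tool_pos: [0.6271, -0.0845, 0.2003]
orientation: [180.0, 0.2, -175.0]
force: [-0.8, -0.6, -0.9]
opening: 0.0878
gripper_force: 0.0
```

```bash
python3 -c "
from h import *
chain(None,(.491,.179,.2,-159.5),(.491,.179,.035,-159.5))"
```

```text
8.73 [ 6.271000e-01 -8.450000e-02  2.003000e-01 -1.749995e+02] [ 10.  17.  -7.  -0. -65. -95.]
(0.491, 0.179, 0.2, -159.5) [11.26, 27.44, 0.03, 0.0, 0.0, -15.5]
(0.491, 0.179, 0.035, -159.5) [-0.0, 0.0, 16.5, 0.0, 0.0, -0.0]
```

In the tool's units: 27.5 cm is 0.55, 11.2 cm is 0.224, -15.5 degrees is -0.1353.

send_rows:
  plan:
    - [[0.224,0.55,0,0,0,-0.1353],[0.224,0.55,0,0,0,-0.1353],[0.224,0.55,0,0,0,-0.1353],[0.224,0.55,0,0,0,-0.1353],[0.224,0.55,0,0,0,-0.1353],[0.224,0.55,0,0,0,-0.1353],[0.224,0.55,0,0,0,-0.1353],[0.224,0.55,0,0,0,-0.1353]]

```text
clock: 9.4
tool_pos: [0.488, 0.1834, 0.1975]
orientation: [180.0, -0.1, -159.3]
force: [0.3, -0.6, -0.3]
opening: 0.0879
gripper_force: 0.0
```

In the tool's units: 4 cm is 0.08, 2 cm is 0.04.

send_rows:
  plan:
    - [[0,0,0,0,0,0],[0,0,0.04,0,0,0],[0,0,0.08,0,0,0],[0,0,0.08,0,0,0],[0,0,0.08,0,0,0],[0,0,0.08,0,0,0],[0,0,0.08,0,0,0]]

```text
clock: 9.98
tool_pos: [0.4916, 0.1793, 0.1595]
orientation: [180.0, 0.1, -159.5]
force: [1.1, 0.0, -0.7]
opening: 0.0879
gripper_force: 0.0
```

```bash
python3 -c "
from h import *
chain(None,(.491,.179,.16,-159.5),(.491,.179,.035,-159.5))
shot('wrist','w3.png')"
```

```text
9.98 [ 4.916000e-01  1.793000e-01  1.595000e-01 -1.595322e+02] [  42.    9.  -24.    0.  -57. -111.]
(0.491, 0.179, 0.16, -159.5) [0.07, -0.01, -0.05, 0.0, 0.0, -0.03]
(0.491, 0.179, 0.035, -159.5) [-0.0, 0.0, 12.5, 0.0, 0.0, -0.0]
```

View pics/w3.png

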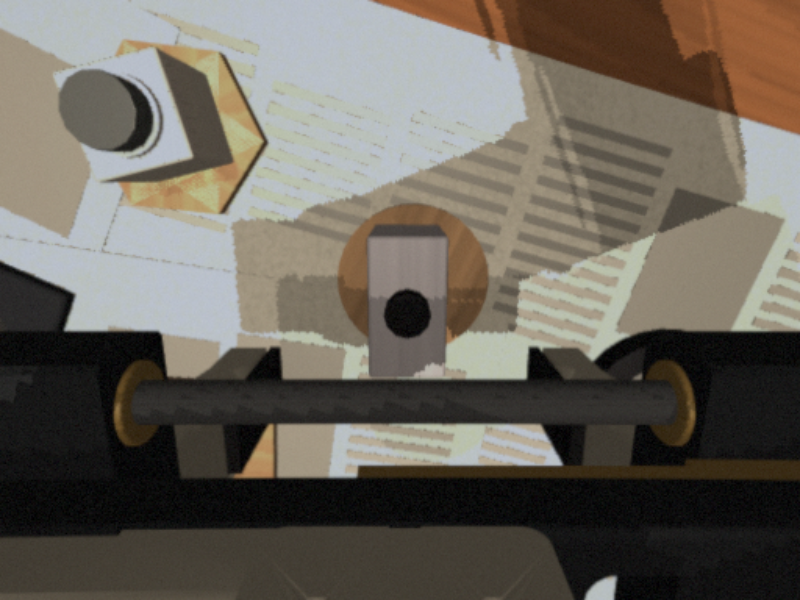

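The can is aligned between the fingers, its cap at (407,314) and its long sides vertical in the picture. The round board spans columns 338–488 with its top at row 203.

In the tool's units: 12.5 cm is 0.25, 11.3 cm is 0.226.

send_rows:
  plan:
    - [[0,0,0.06,0,0,0],[0,0,0.12,0,0,0],[0,0,0.18,0,0,0],[0,0,0.226,0,0,0],[0,0,0.25,0,0,0],[0,0,0.25,0,0,0],[0,0,0.25,0,0,0],[0,0,0.25,0,0,0]]

```text
clock: 10.7
tool_pos: [0.4918, 0.1801, 0.0349]
orientation: [180.0, 0.1, -159.5]
force: [0.7, -0.3, -0.4]
opening: 0.088
gripper_force: 0.0
```

send_rows:
  plan:
    - [[0,0,0,0,0,0],[0,0,0,0,0,0],[0,0,0,0,0,0],[0,0,0,0,0,0],[0,0,0,0,0,0],[0,0,0,0,0,0],[0,0,0,0,0,0],[0,0,0,0,0,0]]
  fingers: 0

```text
clock: 11.37
tool_pos: [0.4908, 0.1796, 0.0336]
orientation: [180.0, 0.0, -159.5]
force: [-1.1, 0.0, -0.2]
opening: 0.0419
gripper_force: 30.0
```

```bash
python3 -c "
from h import *
w=dict(np.load('w3.npz'));print(cast(w,[(407*.64,314*.64)],.09));p=cast(w,np.array([(338,270),(488,270),(413,203)])*.64,.012);print(p)
a=np.radians(-159.5);print('round c',p[2][:2]-.05*np.array([np.cos(a),np.sin(a)]),(p[0]+p[1])/2)
chain(None,(.491,.179,.2,-159.5),(.49,-.179,.2,-159.7),(.49,-.179,.035,-159.7))"
```

```text
[[0.48948821 0.18094746 0.09      ]]
[[0.4981343  0.13631312 0.012     ]
 [0.4636193  0.22858332 0.012     ]
 [0.44057229 0.16714979 0.012     ]]
round c [0.48740589 0.18466016] [0.4808768  0.18244822 0.012     ]
11.37 [ 4.908000e-01  1.796000e-01  3.360000e-02 -1.594964e+02] [  42.   19.  -32.   -0.  -40. -111.]
(0.491, 0.179, 0.2, -159.5) [0.0, -0.06, -16.64, 0.0, 0.0, 0.0]
(0.49, -0.179, 0.2, -159.7) [12.63, -33.5, -0.0, 0.0, 0.0, 0.2]
(0.49, -0.179, 0.035, -159.7) [-0.0, 0.0, 16.5, 0.0, 0.0, -0.0]
```

In the tool's units: -15 cm is -0.3, -14 cm is -0.28.

send_rows:
  plan:
    - [[0,0,-0.02,0,0,0],[0,0,-0.06,0,0,0],[0,0,-0.12,0,0,0],[0,0,-0.18,0,0,0],[0,0,-0.24,0,0,0],[0,0,-0.28,0,0,0],[0,0,-0.3,0,0,0],[0,0,-0.3,0,0,0]]

```text
clock: 12.03
tool_pos: [0.4916, 0.18, 0.186]
orientation: [179.9, 0.2, -159.5]
force: [0.4, 1.2, -3.3]
opening: 0.0414
gripper_force: 30.0
```

In the tool's units: -23 cm is -0.46, -1.2 cm is -0.024.

send_rows:
  plan:
    - [[0.008,-0.024,0,0,0,0],[0.024,-0.07,0,0,0,0],[0.05,-0.13,0,0,0,0],[0.074,-0.196,0,0,0,0],[0.1,-0.264,0,0,0,0],[0.126,-0.334,0,0,0,0],[0.15,-0.4,0,0,0,0],[0.174,-0.46,0,0,0,0]]

```text
clock: 12.7
tool_pos: [0.488, -0.0688, 0.1815]
orientation: [180.0, -0.2, -159.5]
force: [1.0, 0.2, -3.7]
opening: 0.0418
gripper_force: 30.0
```

In the tool's units: -10.5 cm is -0.21, -10.1 cm is -0.202.

send_rows:
  plan:
    - [[0.024,-0.064,0,0,0,0],[0.046,-0.124,0,0,0,0],[0.064,-0.174,0,0,0,0],[0.076,-0.202,0,0,0,0],[0.078,-0.21,0,0,0,0],[0.078,-0.21,0,0,0,0],[0.078,-0.21,0,0,0,0],[0.078,-0.21,0,0,0,0]]

```text
clock: 13.37
tool_pos: [0.4897, -0.1778, 0.1828]
orientation: [180.0, -0.1, -159.5]
force: [0.2, 1.1, -2.9]
opening: 0.0416
gripper_force: 30.0
```

In the tool's units: 13 cm is 0.26, 11 cm is 0.22.

send_rows:
  plan:
    - [[0,0,0.04,0,0,0],[0,0,0.1,0,0,0],[0,0,0.16,0,0,0],[0,0,0.22,0,0,0],[0,0,0.26,0,0,0],[0,0,0.26,0,0,0],[0,0,0.26,0,0,0],[0,0,0.26,0,0,0]]

```text
clock: 14.03
tool_pos: [0.4913, -0.178, 0.0549]
orientation: [-179.9, 0.1, -159.4]
force: [0.5, 0.1, -2.1]
opening: 0.0419
gripper_force: 30.0
```

```bash
python3 -c "
from h import *
chain(None,(.491,-.179,.034,-159.7))
shot('wrist','w4.png')"
```

```text
14.03 [ 4.913000e-01 -1.780000e-01  5.490000e-02 -1.594089e+02] [  2.  17. -31.   0. -42. -71.]
(0.491, -0.179, 0.034, -159.7) [0.07, -0.09, 2.09, 0.0, 0.0, 0.29]
```

View pics/w4.png

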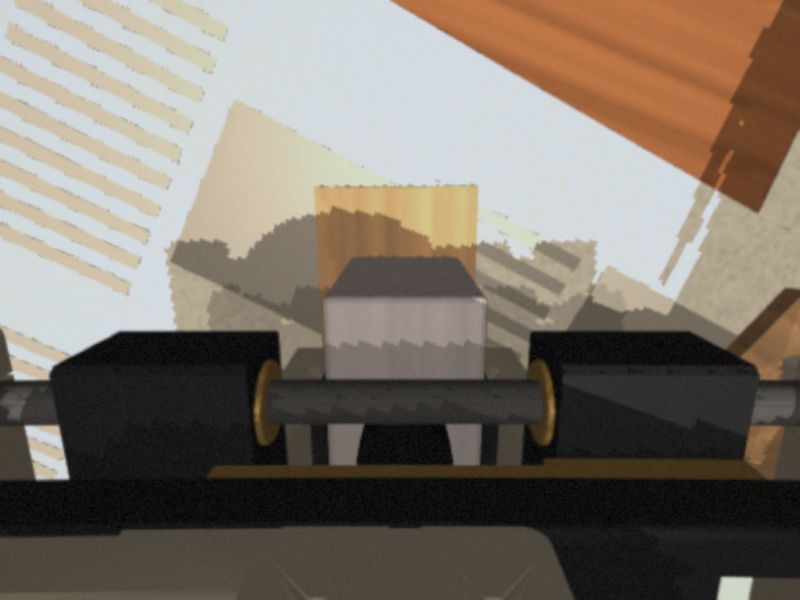

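The can hangs over the oblong board. The board's far end runs from (315,187) to (478,185), centred about 8 px left of the can, so I'll work out the correction.

```bash
python3 -c "
from h import *
w=dict(np.load('w4.npz'));p=cast(w,np.array([(315,187),(478,185)])*.64,.012)[:,:2];print(p,np.hypot(*(p[1]-p[0])))
d=p[1]-p[0];print(np.degrees(np.arctan2(d[1],d[0])));n=np.array([d[1],-d[0]])/np.hypot(*d);m=p.mean(0);print(m+.062*n,m-.062*n)
print('can top',cast(w,np.array([(326,297),(484,297)])*.64,.0775+.02))"
```

```text
[[ 0.44451301 -0.23406678]
 [ 0.42007005 -0.17146346]] 0.0672059050541719
111.3277547436089
[ 0.49004547 -0.18021556] [ 0.37453759 -0.22531467]
can top [[ 0.46218237 -0.20905974  0.0975    ]
 [ 0.44818383 -0.17191668  0.0975    ]]
```

In the tool's units: 2 cm is 0.04, 1.9 cm is 0.038, -0.5 degrees is -0.0044.

send_rows:
  plan:
    - [[0.004,-0.004,0.01,0,0,-0.0044],[0.004,-0.004,0.02,0,0,-0.0044],[0.004,-0.004,0.03,0,0,-0.0044],[0.004,-0.004,0.036,0,0,-0.0044],[0.004,-0.004,0.038,0,0,-0.0044],[0.004,-0.004,0.04,0,0,-0.0044],[0.004,-0.004,0.04,0,0,-0.0044],[0.004,-0.004,0.04,0,0,-0.0044]]

```text
clock: 14.75
tool_pos: [0.4892, -0.181, 0.0336]
orientation: [-180.0, 0.0, -159.0]
force: [0.3, 0.7, -2.4]
opening: 0.0421
gripper_force: 30.0
```

send_rows:
  plan:
    - [[0,0,0,0,0,0],[0,0,0,0,0,0],[0,0,0,0,0,0]]

```text
clock: 15.0
tool_pos: [0.4891, -0.181, 0.0336]
orientation: [-180.0, 0.0, -159.0]
force: [-0.2, -0.0, -3.0]
opening: 0.0416
gripper_force: 30.0
```

In the tool's units: 0.1 cm is 0.002, 0.05 cm is 0.001.

send_rows:
  plan:
    - [[0,0,0.001,0,0,0],[0,0,0.002,0,0,0],[0,0,0.002,0,0,0],[0,0,0.002,0,0,0],[0,0,0.002,0,0,0]]

```text
clock: 15.42
tool_pos: [0.4892, -0.181, 0.0336]
orientation: [-180.0, 0.0, -159.0]
force: [-3.2, 2.7, 9.5]
opening: 0.0418
gripper_force: 30.0
```

Contact. Release, rise and go back for the tin.

send_rows:
  plan:
    - [[0,0,0,0,0,0],[0,0,0,0,0,0],[0,0,0,0,0,0],[0,0,0,0,0,0],[0,0,0,0,0,0],[0,0,0,0,0,0],[0,0,0,0,0,0]]
  fingers: 1

```text
clock: 16.0
tool_pos: [0.4889, -0.181, 0.0325]
orientation: [180.0, -0.0, -159.0]
force: [0.5, 0.6, -0.1]
opening: 0.0828
gripper_force: 0.0
```

In the tool's units: -16 cm is -0.32, -13 cm is -0.26.

send_rows:
  plan:
    - [[0,0,-0.04,0,0,0],[0,0,-0.1,0,0,0],[0,0,-0.18,0,0,0],[0,0,-0.26,0,0,0],[0,0,-0.32,0,0,0],[0,0,-0.32,0,0,0],[0,0,-0.32,0,0,0],[0,0,-0.32,0,0,0]]

```text
clock: 16.67
tool_pos: [0.4886, -0.1808, 0.1923]
orientation: [180.0, 0.0, -159.0]
force: [-0.3, -0.6, 0.1]
opening: 0.0873
gripper_force: 0.0
```

```bash
python3 -c "
from h import *
chain(None,(.6265,-.0845,.19,-175),(.6265,-.0845,.048,-175),(.6265,-.0845,.19,-175),(.4875,.184,.19,-160),(.4875,.184,.048,-160))"
```

```text
16.67 [   0.4886   -0.1808    0.1923 -159.0114] [  1.   8. -21.  -0. -61. -70.]
(0.6265, -0.0845, 0.19, -175) [-16.33, 4.05, 0.23, 0.0, 0.0, 15.99]
(0.6265, -0.0845, 0.048, -175) [-0.0, 0.0, 14.2, 0.0, 0.0, 0.0]
(0.6265, -0.0845, 0.19, -175) [-0.0, 0.0, -14.2, 0.0, 0.0, 0.0]
(0.4875, 0.184, 0.19, -160) [11.51, 27.96, -0.0, 0.0, 0.0, -15.0]
(0.4875, 0.184, 0.048, -160) [-0.0, 0.0, 14.2, 0.0, 0.0, 0.0]
```

In the tool's units: -16.3 cm is -0.326, 4.05 cm is 0.081, 16 degrees is 0.1396.

send_rows:
  plan:
    - [[-0.326,0.081,0.004,0,0,0.1396],[-0.326,0.081,0.004,0,0,0.1396],[-0.326,0.081,0.004,0,0,0.1396],[-0.326,0.081,0.004,0,0,0.1396],[-0.326,0.081,0.004,0,0,0.1396],[-0.326,0.081,0.004,0,0,0.1396],[-0.326,0.081,0.004,0,0,0.1396],[-0.326,0.081,0.004,0,0,0.1396]]

```text
clock: 17.33
tool_pos: [0.6255, -0.0853, 0.1895]
orientation: [-180.0, -0.1, -175.0]
force: [-1.3, -0.4, -0.1]
opening: 0.0876
gripper_force: 0.0
```

send_rows:
  plan:
    - [[0,0,0,0,0,0],[0,0,0.06,0,0,0],[0,0,0.12,0,0,0],[0,0,0.18,0,0,0],[0,0,0.24,0,0,0],[0,0,0.28,0,0,0],[0,0,0.284,0,0,0],[0,0,0.284,0,0,0]]

```text
clock: 18.0
tool_pos: [0.6256, -0.0855, 0.0481]
orientation: [-180.0, -0.1, -175.0]
force: [0.8, 0.2, 0.0]
opening: 0.0876
gripper_force: 0.0
```

send_rows:
  plan:
    - [[0,0,0,0,0,0],[0,0,0,0,0,0],[0,0,0,0,0,0],[0,0,0,0,0,0],[0,0,0,0,0,0],[0,0,0,0,0,0],[0,0,0,0,0,0],[0,0,0,0,0,0]]
  fingers: 0

```text
clock: 18.67
tool_pos: [0.6271, -0.0846, 0.0495]
orientation: [-180.0, 0.1, -175.0]
force: [-2.1, 1.5, 6.1]
opening: 0.0592
gripper_force: 30.0
```

In the tool's units: -15 cm is -0.3, -14 cm is -0.28.

send_rows:
  plan:
    - [[0,0,-0.02,0,0,0],[0,0,-0.06,0,0,0],[0,0,-0.12,0,0,0],[0,0,-0.18,0,0,0],[0,0,-0.24,0,0,0],[0,0,-0.28,0,0,0],[0,0,-0.3,0,0,0],[0,0,-0.3,0,0,0]]

```text
clock: 19.33
tool_pos: [0.6276, -0.0847, 0.2013]
orientation: [180.0, 0.2, -175.0]
force: [0.9, -0.3, -2.4]
opening: 0.0597
gripper_force: 30.0
```

In the tool's units: 20 cm is 0.4, 17.2 cm is 0.344.

send_rows:
  plan:
    - [[0.008,0.02,0,0,0,0],[0.024,0.06,0,0,0,0],[0.046,0.112,0,0,0,0],[0.07,0.17,0,0,0,0],[0.094,0.228,0,0,0,0],[0.118,0.286,0,0,0,0],[0.142,0.344,0,0,0,0],[0.164,0.4,0,0,0,0]]

```text
clock: 20.0
tool_pos: [0.525, 0.1083, 0.1963]
orientation: [-179.9, -0.2, -175.0]
force: [-0.3, 0.3, -2.9]
opening: 0.0595
gripper_force: 30.0
```

In the tool's units: 7.9 cm is 0.158, 2.9 cm is 0.058, -15 degrees is -0.1309.

send_rows:
  plan:
    - [[0.022,0.052,0,0,0,-0.0262],[0.042,0.1,0,0,0,-0.0611],[0.058,0.14,0,0,0,-0.096],[0.066,0.158,0,0,0,-0.1222],[0.066,0.158,0,0,0,-0.1309],[0.066,0.158,0,0,0,-0.1309],[0.066,0.158,0,0,0,-0.1309],[0.066,0.158,0,0,0,-0.1309]]

```text
clock: 20.67
tool_pos: [0.4876, 0.1824, 0.1978]
orientation: [-180.0, -0.1, -160.1]
force: [0.1, 0.1, -2.5]
opening: 0.06
gripper_force: 30.0
```

In the tool's units: 13 cm is 0.26, 11 cm is 0.22.

send_rows:
  plan:
    - [[0,0,0.04,0,0,0],[0,0,0.1,0,0,0],[0,0,0.16,0,0,0],[0,0,0.22,0,0,0],[0,0,0.26,0,0,0],[0,0,0.26,0,0,0],[0,0,0.26,0,0,0],[0,0,0.26,0,0,0]]

```text
clock: 21.33
tool_pos: [0.4888, 0.1833, 0.0697]
orientation: [180.0, 0.1, -160.0]
force: [0.3, 0.0, -1.7]
opening: 0.0596
gripper_force: 30.0
```

```bash
python3 -c "
from h import *
chain(None,(.4875,.184,.048,-160))
shot('wrist','w5.png')"
```

```text
21.33 [ 4.88800e-01  1.83300e-01  6.97000e-02 -1.60032e+02] [  42.   15.  -30.    0.  -44. -112.]
(0.4875, 0.184, 0.048, -160) [0.1, 0.11, 2.17, 0.0, 0.0, -0.03]
```

View pics/w5.png

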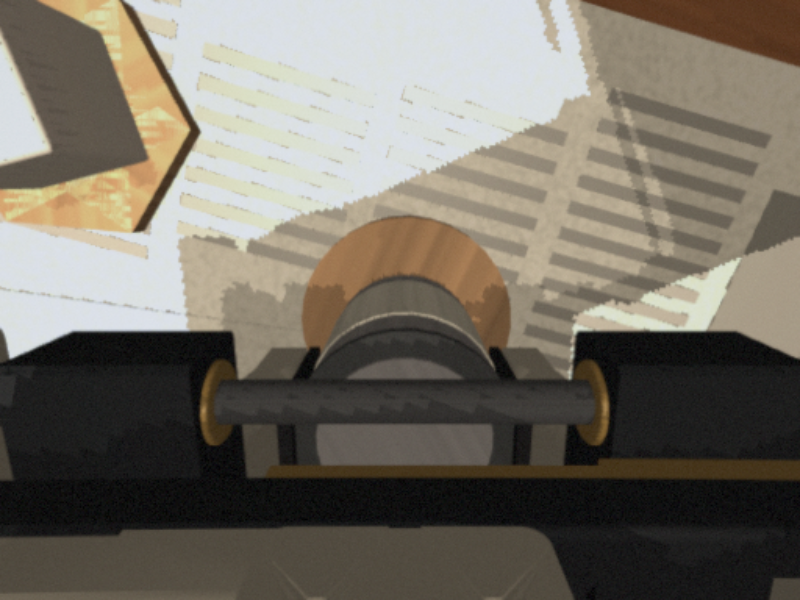

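The tin is centred left to right on the round board: tin column 405, board columns 302–510. Lowering it.

send_rows:
  plan:
    - [[0.002,0.002,0.01,0,0,0],[0.002,0.002,0.02,0,0,0],[0.002,0.002,0.03,0,0,0],[0.002,0.002,0.036,0,0,0],[0.002,0.002,0.038,0,0,0],[0.002,0.002,0.04,0,0,0],[0.002,0.002,0.04,0,0,0],[0.002,0.002,0.04,0,0,0]]

```text
clock: 22.05
tool_pos: [0.4862, 0.1836, 0.0495]
orientation: [-180.0, -0.0, -160.0]
force: [-5.6, -0.5, 12.0]
opening: 0.0595
gripper_force: 30.0
```

send_rows:
  plan:
    - [[0,0,0,0,0,0],[0,0,0,0,0,0],[0,0,0,0,0,0]]

```text
clock: 22.3
tool_pos: [0.4862, 0.1837, 0.0495]
orientation: [-180.0, -0.0, -160.0]
force: [-5.9, -0.8, 11.5]
opening: 0.0595
gripper_force: 30.0
```

```bash
python3 -c "
from h import *
w=dict(np.load('w5.npz'));p=cast(w,[(406*.64,215*.64)],.012)[0];a=np.radians(-160);print(p[:2]-.05*np.array([np.cos(a),np.sin(a)]))"
```

```text
[0.48709906 0.18443555]
```

In the tool's units: -0.1 cm is -0.002.

send_rows:
  plan:
    - [[0,0,-0.002,0,0,0],[0,0,-0.002,0,0,0],[0,0,-0.002,0,0,0],[0,0,-0.002,0,0,0],[0,0,-0.002,0,0,0],[0,0,-0.002,0,0,0]]
  fingers: 1

```text
clock: 22.8
tool_pos: [0.4865, 0.1838, 0.0495]
orientation: [-180.0, -0.0, -160.0]
force: [-0.0, -0.3, -0.1]
opening: 0.0869
gripper_force: 0.0
```

In the tool's units: -12 cm is -0.24, -11 cm is -0.22.

send_rows:
  plan:
    - [[0,0,-0.04,0,0,0],[0,0,-0.1,0,0,0],[0,0,-0.18,0,0,0],[0,0,-0.22,0,0,0],[0,0,-0.24,0,0,0],[0,0,-0.24,0,0,0],[0,0,-0.24,0,0,0]]

```text
clock: 23.38
tool_pos: [0.4861, 0.1837, 0.1691]
orientation: [180.0, -0.0, -160.0]
force: [-1.2, -0.5, -0.4]
opening: 0.0879
gripper_force: 0.0
```

```bash
python3 -c "
from h import *
chain(None,(.646,.086,.16,-180),(.646,.086,.029,-180),(.646,.086,.17,-180),(.626,-.085,.17,-180))"
```

```text
23.38 [   0.4861    0.1837    0.1691 -160.0135] [  42.    9.  -23.   -0.  -58. -112.]
(0.646, 0.086, 0.16, -180) [-11.69, -14.65, 0.91, 0.0, 0.0, 19.99]
(0.646, 0.086, 0.029, -180) [-0.0, 0.0, 13.1, 0.0, 0.0, 0.0]
(0.646, 0.086, 0.17, -180) [-0.0, 0.0, -14.1, 0.0, 0.0, 0.0]
(0.626, -0.085, 0.17, -180) [2.0, -17.1, -0.0, 0.0, 0.0, 0.0]
```

In the tool's units: -14.6 cm is -0.292, -11.7 cm is -0.234, 20 degrees is 0.1745.

send_rows:
  plan:
    - [[-0.234,-0.292,0.018,0,0,0.1745],[-0.234,-0.292,0.018,0,0,0.1745],[-0.234,-0.292,0.018,0,0,0.1745],[-0.234,-0.292,0.018,0,0,0.1745],[-0.234,-0.292,0.018,0,0,0.1745],[-0.234,-0.292,0.018,0,0,0.1745],[-0.234,-0.292,0.018,0,0,0.1745],[-0.234,-0.292,0.018,0,0,0.1745]]

```text
clock: 24.05
tool_pos: [0.6451, 0.0862, 0.1583]
orientation: [-179.9, -0.2, 180.0]
force: [-0.7, 0.6, -0.2]
opening: 0.0875
gripper_force: 0.0
```

send_rows:
  plan:
    - [[0,0,0,0,0,0],[0,0,0,0,0,0],[0,0,0,0,0,0]]

```text
clock: 24.3
tool_pos: [0.6458, 0.0873, 0.1609]
orientation: [180.0, 0.0, -179.9]
force: [-0.2, -0.4, -0.5]
opening: 0.0874
gripper_force: 0.0
```

```bash
python3 -c "
from h import *
chain(None,(.646,.086,.029,-180))
shot('wrist','w6.png')"
```

```text
24.3 [ 6.458000e-01  8.730000e-02  1.609000e-01 -1.799287e+02] [  25.   21.   -8.   -0.  -61. -115.]
(0.646, 0.086, 0.029, -180) [-0.02, -0.13, 13.19, 0.0, 0.0, 0.07]
```

View pics/w6.png

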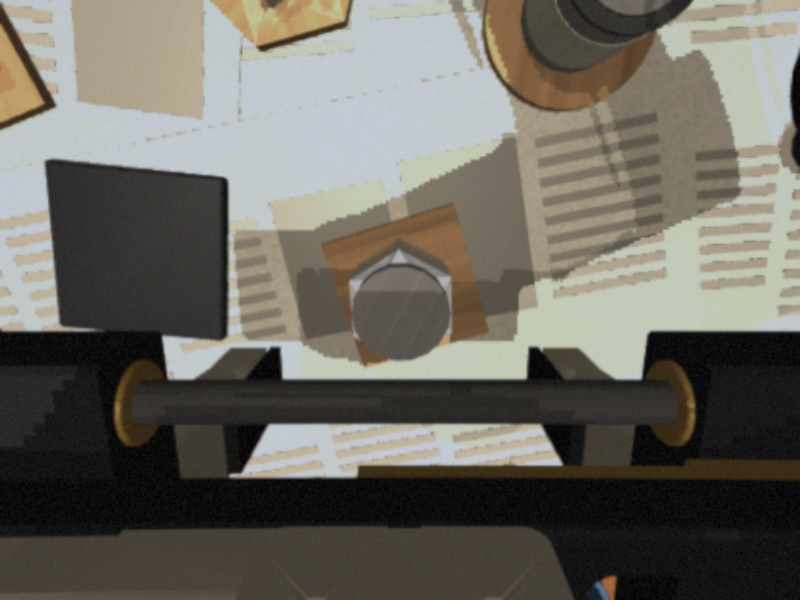

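The jar is aligned, with flats at columns 350 and 452 and the lid centre at (401,312). All the square board's corners show: (322,243), (455,204), (488,333), (367,366). Gripping.

In the tool's units: 13.1 cm is 0.262, 12.7 cm is 0.254.

send_rows:
  plan:
    - [[0,0,0.06,0,0,0],[0,0,0.12,0,0,0],[0,0,0.18,0,0,0],[0,0,0.226,0,0,0],[0,0,0.254,0,0,0],[0,0,0.262,0,0,0],[0,0,0.262,0,0,0],[0,0,0.262,0,0,0]]

```text
clock: 25.02
tool_pos: [0.6469, 0.087, 0.0306]
orientation: [180.0, 0.1, -180.0]
force: [0.6, -0.8, 0.7]
opening: 0.0879
gripper_force: 0.0
```

send_rows:
  plan:
    - [[0,0,0,0,0,0],[0,0,0,0,0,0],[0,0,0,0,0,0],[0,0,0,0,0,0],[0,0,0,0,0,0],[0,0,0,0,0,0],[0,0,0,0,0,0],[0,0,0,0,0,0]]
  fingers: 0

```text
clock: 25.68
tool_pos: [0.6464, 0.0864, 0.03]
orientation: [-180.0, 0.0, -180.0]
force: [-2.0, -1.6, 5.1]
opening: 0.0559
gripper_force: 29.7
```

```bash
python3 -c "
from h import *
w=dict(np.load('w6.npz'));print(cast(w,[(401*.64,312*.64)],.082));p=cast(w,np.array([(322,243),(455,204),(488,333),(367,366)])*.64,.012)[:,:2];print(p,p.mean(0)); d=p[2]-p[1];print(np.degrees(np.arctan2(d[1],d[0])),np.hypot(*d),(p[1]+p[0])/2+.045*d/np.hypot(*d))
chain(None,(.626,-.085,.17,-180))"
```

```text
[[0.6457397  0.08660687 0.082     ]]
[[0.61906069 0.03486743]
 [0.59403555 0.12060292]
 [0.68037092 0.1456893 ]
 [0.70468076 0.06260734]] [0.64953698 0.09094175]
16.2022291805424 0.08990618896173942 [0.64976085 0.09029145]
25.68 [ 6.464000e-01  8.640000e-02  3.000000e-02 -1.799889e+02] [  25.   29.  -15.    0.  -46. -115.]
(0.626, -0.085, 0.17, -180) [2.04, -17.14, -14.0, 0.0, 0.0, 0.01]
```

send_rows:
  plan:
    - [[0,0,-0.02,0,0,0],[0,0,-0.06,0,0,0],[0,0,-0.12,0,0,0],[0,0,-0.18,0,0,0],[0,0,-0.24,0,0,0],[0,0,-0.28,0,0,0],[0,0,-0.28,0,0,0],[0,0,-0.28,0,0,0]]

```text
clock: 26.35
tool_pos: [0.6466, 0.0871, 0.1708]
orientation: [179.9, 0.1, 180.0]
force: [0.0, -0.2, -3.7]
opening: 0.0559
gripper_force: 29.7
```

In the tool's units: -17.1 cm is -0.342, -15 cm is -0.3.

send_rows:
  plan:
    - [[0.004,-0.03,0,0,0,0],[0.01,-0.09,0,0,0,0],[0.02,-0.16,0,0,0,0],[0.028,-0.24,0,0,0,0],[0.036,-0.3,0,0,0,0],[0.04,-0.342,0,0,0,0],[0.04,-0.342,0,0,0,0],[0.04,-0.342,0,0,0,0]]

```text
clock: 27.02
tool_pos: [0.6248, -0.0862, 0.1676]
orientation: [180.0, -0.2, 179.8]
force: [-0.3, -0.1, -2.9]
opening: 0.0561
gripper_force: 29.7
```

In the tool's units: 12 cm is 0.24, 10.5 cm is 0.21.

send_rows:
  plan:
    - [[0,0,0.04,0,0,0],[0,0,0.1,0,0,0],[0,0,0.16,0,0,0],[0,0,0.21,0,0,0],[0,0,0.24,0,0,0],[0,0,0.24,0,0,0],[0,0,0.24,0,0,0],[0,0,0.24,0,0,0]]

```text
clock: 27.68
tool_pos: [0.627, -0.084, 0.0503]
orientation: [-180.0, 0.0, -179.9]
force: [-0.5, 0.1, -1.9]
opening: 0.0564
gripper_force: 29.7
```

In the tool's units: 2 cm is 0.04, 1.9 cm is 0.038.

send_rows:
  plan:
    - [[0,0,0.01,0,0,0],[0,0,0.02,0,0,0],[0,0,0.03,0,0,0],[0,0,0.036,0,0,0],[0,0,0.038,0,0,0],[0,0,0.04,0,0,0],[0,0,0.04,0,0,0],[0,0,0.04,0,0,0]]

```text
clock: 28.35
tool_pos: [0.626, -0.0845, 0.03]
orientation: [-180.0, -0.0, -180.0]
force: [-3.8, 1.8, 4.3]
opening: 0.0559
gripper_force: 29.7
```

send_rows:
  plan:
    - [[0,0,0,0,0,0],[0,0,0,0,0,0],[0,0,0,0,0,0]]

```text
clock: 28.6
tool_pos: [0.626, -0.0845, 0.03]
orientation: [-180.0, -0.0, -180.0]
force: [-5.5, 2.1, 5.8]
opening: 0.0563
gripper_force: 29.7
```

send_rows:
  plan:
    - [[0,0,0,0,0,0],[0,0,0,0,0,0],[0,0,0,0,0,0],[0,0,0,0,0,0],[0,0,0,0,0,0],[0,0,0,0,0,0]]
  fingers: 1

```text
clock: 29.1
tool_pos: [0.6265, -0.0844, 0.0295]
orientation: [-180.0, 0.0, -180.0]
force: [-0.3, 0.4, -0.6]
opening: 0.0862
gripper_force: 0.0
```

In the tool's units: -14 cm is -0.28, -13 cm is -0.26.

send_rows:
  plan:
    - [[0,0,-0.04,0,0,0],[0,0,-0.1,0,0,0],[0,0,-0.18,0,0,0],[0,0,-0.26,0,0,0],[0,0,-0.28,0,0,0],[0,0,-0.28,0,0,0],[0,0,-0.28,0,0,0]]

```text
clock: 29.68
tool_pos: [0.6268, -0.0842, 0.1706]
orientation: [180.0, 0.1, -180.0]
force: [1.2, 0.1, -0.8]
opening: 0.0879
gripper_force: 0.0
```

```bash
python3 -c "
from h import *
w=dict(np.load('w3.npz'));p=cast(w,np.array([(53,70),(158,48),(190,155),(105,182)])*.64,.072)[:,:2];print(p.mean(0))
for d in np.roll(p,-1,0)-p: print(np.hypot(*d),np.degrees(np.arctan2(d[1],d[0]))%90)
chain(None,(.451,.0195,.17,-142),(.451,.0195,.035,-142))"
```

```text
[0.44834617 0.02137015]
0.050919705968937336 31.73375945463927
0.04817691376960719 31.253622847633864
0.04545951946373967 37.31495906452583
0.05286000491314674 37.457653642546035
29.68 [ 6.26800e-01 -8.42000e-02  1.70600e-01 -1.79999e+02] [  10.   19.  -10.   -0.  -62. -100.]
(0.451, 0.0195, 0.17, -142) [17.57, 10.37, 0.06, 0.0, 0.0, -38.0]
(0.451, 0.0195, 0.035, -142) [-0.0, 0.0, 13.5, 0.0, 0.0, 0.0]
```

In the tool's units: 17.6 cm is 0.352, 10.4 cm is 0.208, -36.5 degrees is -0.3185.

send_rows:
  plan:
    - [[0.352,0.208,0,0,0,-0.3185],[0.352,0.208,0,0,0,-0.3185],[0.352,0.208,0,0,0,-0.3185],[0.352,0.208,0,0,0,-0.3185],[0.352,0.208,0,0,0,-0.3185],[0.352,0.208,0,0,0,-0.3185],[0.352,0.208,0,0,0,-0.3185],[0.352,0.208,0,0,0,-0.3185]]

```text
clock: 30.35
tool_pos: [0.4503, 0.0197, 0.1692]
orientation: [-180.0, -0.0, -143.5]
force: [-0.5, 0.6, -0.4]
opening: 0.0879
gripper_force: 0.0
```

send_rows:
  plan:
    - [[0,0,0,0,0,0],[0,0,0,0,0,0],[0,0,0,0,0,0]]

```text
clock: 30.6
tool_pos: [0.4508, 0.0191, 0.169]
orientation: [180.0, -0.1, -143.6]
force: [-0.3, -0.2, -0.4]
opening: 0.0876
gripper_force: 0.0
```

```bash
python3 -c "
from h import *
chain(None,(.45,.0195,.17,-143.5),(.45,.0195,.035,-143.5))
shot('wrist','w7.png')"
```

```text
30.6 [ 4.508000e-01  1.910000e-02  1.690000e-01 -1.436077e+02] [ 28.   2. -31.  -0. -57. -81.]
(0.45, 0.0195, 0.17, -143.5) [0.04, 0.08, -0.1, 0.0, 0.0, -0.11]
(0.45, 0.0195, 0.035, -143.5) [-0.0, 0.0, 13.5, 0.0, 0.0, -0.0]
```

View pics/w7.png

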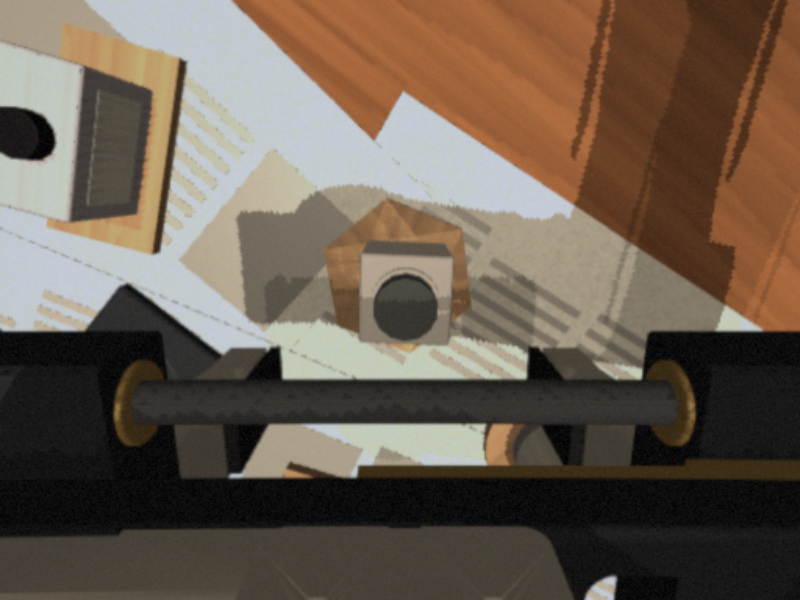

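The bottle is square to the fingers to within about 1°: shoulder corners (362,252), (452,254), (450,345), (360,340), cap (405,307). Hex board corners are at (388,198), (462,228), (468,298), (333,318) and (327,250).

In the tool's units: 13.5 cm is 0.27, 13 cm is 0.26.

send_rows:
  plan:
    - [[0,0,0.06,0,0,0],[0,0,0.12,0,0,0],[0,0,0.18,0,0,0],[0,0,0.23,0,0,0],[0,0,0.26,0,0,0],[0,0,0.27,0,0,0],[0,0,0.27,0,0,0],[0,0,0.27,0,0,0]]

```text
clock: 31.32
tool_pos: [0.4509, 0.0195, 0.0349]
orientation: [-180.0, -0.0, -143.5]
force: [0.3, -0.2, 0.3]
opening: 0.0879
gripper_force: 0.0
```

send_rows:
  plan:
    - [[0,0,0,0,0,0],[0,0,0,0,0,0],[0,0,0,0,0,0],[0,0,0,0,0,0],[0,0,0,0,0,0],[0,0,0,0,0,0],[0,0,0,0,0,0],[0,0,0,0,0,0]]
  fingers: 0

```text
clock: 31.98
tool_pos: [0.4505, 0.0196, 0.0348]
orientation: [-180.0, 0.0, -143.5]
force: [-1.0, 1.0, 5.9]
opening: 0.0525
gripper_force: 29.7
```

```bash
python3 -c "
from h import *
w=dict(np.load('w7.npz'));print('cap',cast(w,[(405*.64,307*.64)],.092))
p=cast(w,np.array([(462,228),(333,318),(468,298),(327,250)])*.64,.012)[:,:2];print(p[:2].mean(0),p[2:].mean(0))
for d in (p[1]-p[0],p[3]-p[2]): print(np.hypot(*d),np.degrees(np.arctan2(d[1],d[0]))%60)
chain(None,(.45,.0195,.17,-143.5),(.6495,.0905,.17,-163.2))"
```

```text
cap [[0.44762901 0.01822882 0.092     ]]
[0.44996709 0.01251449] [0.44908034 0.0139657 ]
0.1075320674566595 41.725312176326995
0.10119630980931957 47.31954543903679
31.98 [ 4.505000e-01  1.960000e-02  3.480000e-02 -1.434867e+02] [ 28.  13. -41.   0. -36. -81.]
(0.45, 0.0195, 0.17, -143.5) [0.05, 0.02, -13.52, 0.0, 0.0, 0.01]
(0.6495, 0.0905, 0.17, -163.2) [-20.26, -6.16, -0.0, 0.0, 0.0, 19.7]
```

In the tool's units: -14 cm is -0.28, -12 cm is -0.24.

send_rows:
  plan:
    - [[0,0,-0.02,0,0,0],[0,0,-0.06,0,0,0],[0,0,-0.12,0,0,0],[0,0,-0.18,0,0,0],[0,0,-0.24,0,0,0],[0,0,-0.28,0,0,0],[0,0,-0.28,0,0,0],[0,0,-0.28,0,0,0]]

```text
clock: 32.65
tool_pos: [0.4504, 0.0199, 0.175]
orientation: [180.0, 0.1, -143.5]
force: [0.4, -0.2, -3.3]
opening: 0.0526
gripper_force: 29.7
```

In the tool's units: -20.4 cm is -0.408, -19 cm is -0.38, 19.7 degrees is 0.1719.

send_rows:
  plan:
    - [[-0.03,-0.01,0,0,0,0.0175],[-0.09,-0.028,0,0,0,0.0436],[-0.16,-0.05,0,0,0,0.0785],[-0.24,-0.074,0,0,0,0.1134],[-0.32,-0.098,0,0,0,0.1484],[-0.38,-0.116,0,0,0,0.1658],[-0.408,-0.124,0,0,0,0.1719],[-0.408,-0.124,0,0,0,0.1719]]

```text
clock: 33.32
tool_pos: [0.6527, 0.0918, 0.1701]
orientation: [-180.0, -0.3, -163.2]
force: [-0.0, -0.2, -2.5]
opening: 0.0524
gripper_force: 29.7
```

In the tool's units: 12 cm is 0.24, 11 cm is 0.22.

send_rows:
  plan:
    - [[0,0,0,0,0,0],[0,0,0.04,0,0,0],[0,0,0.1,0,0,0],[0,0,0.16,0,0,0],[0,0,0.22,0,0,0],[0,0,0.24,0,0,0],[0,0,0.24,0,0,0],[0,0,0.24,0,0,0]]

```text
clock: 33.98
tool_pos: [0.6509, 0.0908, 0.0549]
orientation: [-180.0, -0.1, -163.2]
force: [-0.2, 0.0, -1.5]
opening: 0.0521
gripper_force: 29.7
```

send_rows:
  plan:
    - [[0,0,0,0,0,0],[0,0,0,0,0,0]]

```text
clock: 34.15
tool_pos: [0.6524, 0.0915, 0.0568]
orientation: [180.0, 0.2, -163.2]
force: [-0.3, 0.3, -2.4]
opening: 0.052
gripper_force: 29.7
```

```bash
python3 -c "
from h import *
chain(None,(.651,.091,.035,-163.2))
s=shot('wrist','w8.png')
im=cv2.medianBlur(s['img'],3);h=cv2.cvtColor(im,cv2.COLOR_RGB2HSV)
m=((h[...,0]<22)&(h[...,1]>95)&(h[...,2]>50)).astype(np.uint8)*255;m[208:]=0;m[:100]=0;m[:,:150]=0;m[:,380:]=0
c=max(cv2.findContours(m,0,1)[0],key=cv2.contourArea);a=cv2.approxPolyDP(cv2.convexHull(c),2.5,True)[:,0];print((a/.64).round().tolist(),cast(s,a,.012)[:,:2].round(4).tolist())"
```

```text
34.15 [ 6.524000e-01  9.150000e-02  5.680000e-02 -1.631777e+02] [ 25.  27. -13.   0. -50. -98.]
(0.651, 0.091, 0.035, -163.2) [0.15, -0.01, 2.18, 0.0, 0.0, 0.02]
[[505.0, 225.0], [500.0, 323.0], [302.0, 323.0], [298.0, 223.0]] [[0.594, 0.1193], [0.6358, 0.1323], [0.6616, 0.0471], [0.6188, 0.0353]]
```

The detected far edge puts the square board's centre at (0.6496, 0.090) and 16.4°, which matches. Lowering.

In the tool's units: 2 cm is 0.04, 1.9 cm is 0.038.

send_rows:
  plan:
    - [[0,0,0.01,0,0,0],[0,0,0.02,0,0,0],[0,0,0.03,0,0,0],[0,0,0.036,0,0,0],[0,0,0.038,0,0,0],[0,0,0.04,0,0,0],[0,0,0.04,0,0,0],[0,0,0.04,0,0,0]]

```text
clock: 34.87
tool_pos: [0.6507, 0.0909, 0.035]
orientation: [-180.0, -0.0, -163.2]
force: [-5.0, 0.1, 4.5]
opening: 0.0523
gripper_force: 29.6
```

send_rows:
  plan:
    - [[0,0,0,0,0,0],[0,0,0,0,0,0],[0,0,0,0,0,0]]

```text
clock: 35.12
tool_pos: [0.6507, 0.091, 0.0349]
orientation: [-180.0, -0.0, -163.2]
force: [-5.9, -0.3, 6.1]
opening: 0.0519
gripper_force: 29.6
```

send_rows:
  plan:
    - [[0,0,0,0,0,0],[0,0,0,0,0,0],[0,0,0,0,0,0],[0,0,0,0,0,0],[0,0,0,0,0,0],[0,0,0,0,0,0]]
  fingers: 1

```text
clock: 35.62
tool_pos: [0.6513, 0.0911, 0.0345]
orientation: [-180.0, 0.0, -163.2]
force: [-0.1, -0.7, -0.3]
opening: 0.0851
gripper_force: 0.0
```

In the tool's units: -13.5 cm is -0.27, -13 cm is -0.26.

send_rows:
  plan:
    - [[0,0,-0.04,0,0,0],[0,0,-0.1,0,0,0],[0,0,-0.18,0,0,0],[0,0,-0.26,0,0,0],[0,0,-0.27,0,0,0],[0,0,-0.27,0,0,0],[0,0,-0.27,0,0,0]]

```text
clock: 36.2
tool_pos: [0.6513, 0.0912, 0.1701]
orientation: [180.0, 0.1, -163.2]
force: [-0.2, 0.2, -0.8]
opening: 0.0876
gripper_force: 0.0
```

```bash
python3 -c "
from h import *
chain(None,(.626,-.0845,.17,-180),(.626,-.0845,.029,-180),(.626,-.0845,.17,-180),(.451,.014,.17,-195),(.451,.014,.029,-195))"
```

```text
36.2 [ 6.513000e-01  9.120000e-02  1.701000e-01 -1.632077e+02] [ 25.  21.  -6.  -0. -63. -98.]
(0.626, -0.0845, 0.17, -180) [7.5, -16.1, 0.01, 0.0, 0.0, 16.79]
(0.626, -0.0845, 0.029, -180) [-0.0, 0.0, 14.1, 0.0, 0.0, 0.0]
(0.626, -0.0845, 0.17, -180) [-0.0, 0.0, -14.1, 0.0, 0.0, 0.0]
(0.451, 0.014, 0.17, -195) [17.5, 9.85, -0.0, 0.0, 0.0, 15.0]
(0.451, 0.014, 0.029, -195) [0.0, 0.0, 14.1, 0.0, 0.0, 0.0]
```

In the tool's units: -16.1 cm is -0.322, 7.5 cm is 0.15, 16.8 degrees is 0.1466.

send_rows:
  plan:
    - [[0.15,-0.322,0,0,0,0.1466],[0.15,-0.322,0,0,0,0.1466],[0.15,-0.322,0,0,0,0.1466],[0.15,-0.322,0,0,0,0.1466],[0.15,-0.322,0,0,0,0.1466],[0.15,-0.322,0,0,0,0.1466],[0.15,-0.322,0,0,0,0.1466],[0.15,-0.322,0,0,0,0.1466]]

```text
clock: 36.87
tool_pos: [0.6257, -0.0842, 0.1685]
orientation: [-180.0, -0.1, -180.0]
force: [-0.1, 0.4, -0.1]
opening: 0.0877
gripper_force: 0.0
```

In the tool's units: 14.1 cm is 0.282, 13.6 cm is 0.272.

send_rows:
  plan:
    - [[0,0,0.06,0,0,0],[0,0,0.12,0,0,0],[0,0,0.18,0,0,0],[0,0,0.24,0,0,0],[0,0,0.272,0,0,0],[0,0,0.282,0,0,0],[0,0,0.282,0,0,0],[0,0,0.282,0,0,0]]

```text
clock: 37.53
tool_pos: [0.6267, -0.0839, 0.0291]
orientation: [-180.0, 0.0, -179.9]
force: [0.4, -0.4, 0.3]
opening: 0.088
gripper_force: 0.0
```

send_rows:
  plan:
    - [[0,0,0,0,0,0],[0,0,0,0,0,0],[0,0,0,0,0,0],[0,0,0,0,0,0],[0,0,0,0,0,0],[0,0,0,0,0,0],[0,0,0,0,0,0],[0,0,0,0,0,0]]
  fingers: 0

```text
clock: 38.2
tool_pos: [0.6262, -0.0847, 0.029]
orientation: [180.0, 0.0, -180.0]
force: [-0.8, 1.0, 4.9]
opening: 0.0564
gripper_force: 29.8
```

In the tool's units: -14 cm is -0.28, -12 cm is -0.24.

send_rows:
  plan:
    - [[0,0,-0.02,0,0,0],[0,0,-0.06,0,0,0],[0,0,-0.12,0,0,0],[0,0,-0.18,0,0,0],[0,0,-0.24,0,0,0],[0,0,-0.28,0,0,0],[0,0,-0.28,0,0,0],[0,0,-0.28,0,0,0]]

```text
clock: 38.87
tool_pos: [0.6261, -0.0846, 0.1698]
orientation: [180.0, 0.1, 180.0]
force: [-0.3, -0.0, -3.2]
opening: 0.0562
gripper_force: 29.8
```

In the tool's units: 17.5 cm is 0.35, 17 cm is 0.34, 15 degrees is 0.1309.

send_rows:
  plan:
    - [[0.03,0.016,0,0,0,0.0087],[0.09,0.05,0,0,0,0.0349],[0.16,0.09,0,0,0,0.0611],[0.23,0.13,0,0,0,0.0873],[0.3,0.17,0,0,0,0.1134],[0.34,0.192,0,0,0,0.1309],[0.35,0.198,0,0,0,0.1309],[0.35,0.198,0,0,0,0.1309]]

```text
clock: 39.53
tool_pos: [0.4486, 0.0146, 0.1677]
orientation: [-180.0, -0.1, 165.1]
force: [0.3, -0.3, -2.0]
opening: 0.056
gripper_force: 29.8
```

In the tool's units: 12 cm is 0.24, 10.5 cm is 0.21.

send_rows:
  plan:
    - [[0,0,0.04,0,0,0],[0,0,0.1,0,0,0],[0,0,0.16,0,0,0],[0,0,0.21,0,0,0],[0,0,0.24,0,0,0],[0,0,0.24,0,0,0],[0,0,0.24,0,0,0],[0,0,0.24,0,0,0]]

```text
clock: 40.2
tool_pos: [0.4518, 0.0142, 0.049]
orientation: [-180.0, 0.0, 165.0]
force: [-0.4, -0.2, -2.2]
opening: 0.0564
gripper_force: 29.8
```

```bash
python3 -c "
from h import *
chain(None,(.451,.014,.029,-195))
s=shot('wrist','w9.png')"
```

```text
40.2 [4.518000e-01 1.420000e-02 4.900000e-02 1.650072e+02] [  27.   11.  -40.    0.  -39. -132.]
(0.451, 0.014, 0.029, -195) [0.07, -0.04, 2.0, 0.0, 0.0, 0.01]
```

View pics/w9.png

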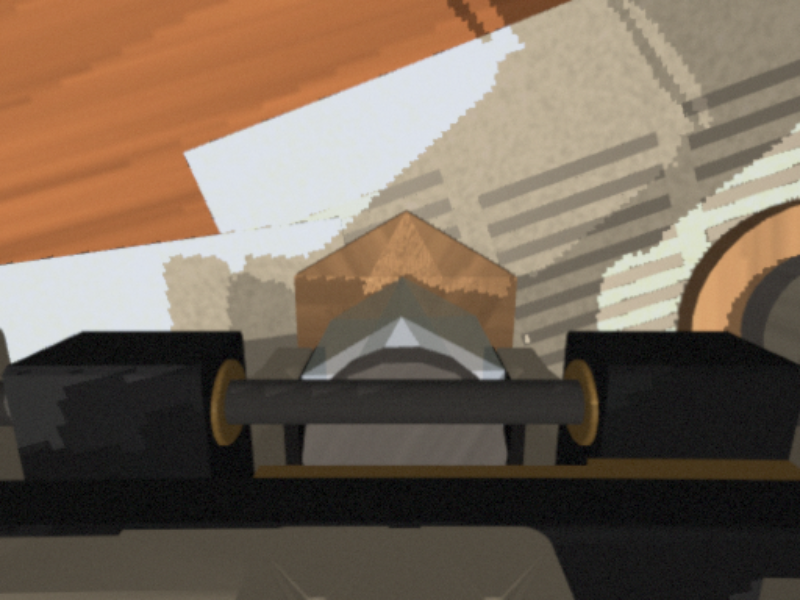

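The jar is aligned with the hex board: board vertex (406,211) and sides at columns 296 and 515, jar vertex at column 403. A numeric check along the tool's x, then down.

```bash
python3 -c "
from h import *
w=dict(np.load('w9.npz'));a=np.radians(165);t=np.array([np.cos(a),np.sin(a)])
p=cast(w,np.array([(406,211),(296,278),(515,278)])*.64,.012)[:,:2]
print(p[0]-.0543*t,(p[1]+p[2])/2-.0271*t,np.hypot(*(p[1]-p[2])))
j=cast(w,[(403*.64,318*.64)],.086)[0,:2];print('jar',j-.0323*t)"
```

```text
[0.4517404  0.01576656] [0.45222718 0.01548025] 0.09208790046382799
jar [0.45272348 0.01435765]
```

In the tool's units: 1 cm is 0.02, 0.5 cm is 0.01.

send_rows:
  plan:
    - [[0,0,0.01,0,0,0],[0,0,0.02,0,0,0],[0,0,0.02,0,0,0]]

```text
clock: 40.5
tool_pos: [0.4507, 0.0142, 0.0382]
orientation: [180.0, -0.0, 165.0]
force: [-1.0, 0.1, -2.9]
opening: 0.0564
gripper_force: 29.8
```

send_rows:
  plan:
    - [[0,0.002,0.008,0,0,0],[0,0.002,0.014,0,0,0],[0,0.002,0.018,0,0,0],[0,0.002,0.02,0,0,0],[0,0.002,0.02,0,0,0],[0,0.002,0.02,0,0,0],[0,0.002,0.02,0,0,0],[0,0.002,0.02,0,0,0]]

```text
clock: 41.17
tool_pos: [0.4511, 0.0153, 0.029]
orientation: [-180.0, 0.0, 165.0]
force: [-4.2, 0.5, 7.5]
opening: 0.0561
gripper_force: 29.8
```

send_rows:
  plan:
    - [[0,0,0,0,0,0],[0,0,0,0,0,0],[0,0,0,0,0,0]]

```text
clock: 41.42
tool_pos: [0.4511, 0.0153, 0.029]
orientation: [180.0, 0.0, 165.0]
force: [-4.2, 1.4, 7.4]
opening: 0.056
gripper_force: 29.8
```

send_rows:
  plan:
    - [[0,0,0,0,0,0],[0,0,0,0,0,0],[0,0,0,0,0,0],[0,0,0,0,0,0],[0,0,0,0,0,0],[0,0,0,0,0,0]]
  fingers: 1

```text
clock: 41.92
tool_pos: [0.4512, 0.0153, 0.0285]
orientation: [-180.0, -0.0, 165.0]
force: [-0.4, 0.2, -0.3]
opening: 0.0865
gripper_force: 0.0
```

In the tool's units: -14 cm is -0.28, -13 cm is -0.26.

send_rows:
  plan:
    - [[0,0,-0.04,0,0,0],[0,0,-0.1,0,0,0],[0,0,-0.18,0,0,0],[0,0,-0.26,0,0,0],[0,0,-0.28,0,0,0],[0,0,-0.28,0,0,0],[0,0,-0.28,0,0,0]]

```text
clock: 42.5
tool_pos: [0.4515, 0.0155, 0.1693]
orientation: [179.9, 0.1, 165.0]
force: [-0.4, -1.2, -0.1]
opening: 0.0878
gripper_force: 0.0
```

In the tool's units: -25 cm is -0.5, -16.4 cm is -0.328, -15 degrees is -0.1309.

send_rows:
  plan:
    - [[-0.328,0.056,-0.5,0,0,-0.1309],[-0.328,0.056,-0.5,0,0,-0.1309],[-0.328,0.056,-0.5,0,0,-0.1309],[-0.328,0.056,-0.5,0,0,-0.1309],[-0.328,0.056,-0.5,0,0,-0.1309],[-0.328,0.056,-0.5,0,0,-0.1309],[-0.328,0.056,-0.5,0,0,-0.1309],[-0.328,0.056,-0.5,0,0,-0.1309]]

```text
clock: 43.17
tool_pos: [0.6206, -0.0008, 0.4215]
orientation: [-179.9, 0.2, 180.0]
force: [-1.1, 0.1, -0.5]
opening: 0.0874
gripper_force: 0.0
```

send_rows:
  plan:
    - [[0,0,0,0,0,0],[0,0,0,0,0,0],[0,0,0,0,0,0],[0,0,0,0,0,0]]

```text
clock: 43.5
tool_pos: [0.616, -0.0001, 0.4169]
orientation: [-180.0, -0.2, -180.0]
force: [-0.6, -1.1, -0.4]
opening: 0.0877
gripper_force: 0.0
```

```bash
python3 -c "
from h import *
chain(None)
s=shot('wrist','w10.png')
im=s['img'][5:210,100:405];cv2.imwrite('pics/fin.png',cv2.resize(im,None,fx=2.6,fy=2.6,interpolation=cv2.INTER_CUBIC)[:,:,::-1])"
```

```text
43.5 [ 6.160000e-01 -1.000000e-04  4.169000e-01 -1.799804e+02] [  18.   12.   13.   -0.  -91. -108.]
```

View pics/fin.png

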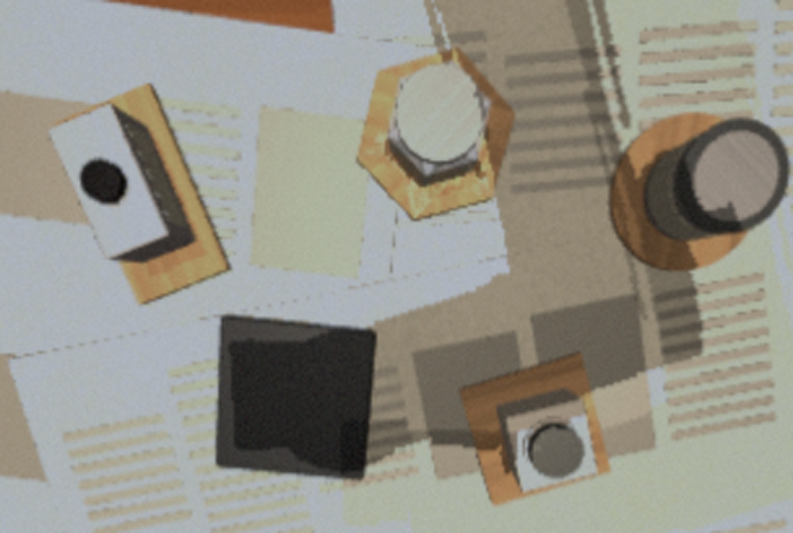

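All four stand upright on their own boards: can cap (103,180), jar lid (440,113), tin rim (735,175), bottle cap (555,450), and the tile is empty. A last numeric check of their centres, then I'll hand in.

```bash
python3 -c "
from h import *
s=dict(np.load('w10.npz'))
for k,p,z,t in [('can',(103,180),.09,(490,-180)),('jar',(440,113),.082,(452,15)),('tin',(735,175),.093,(487,184)),('bottle',(555,450),.092,(649.5,90))]:
    print(k,(cast(s,np.array(p)/2.6+[100,5],z)[0,:2]*1000-t).round(1))
print(ctrl.close_job())"
```

```text
can [0.3 2.5]
jar [0.7 1.5]
tin [0.7 0.9]
bottle [-1.6  0.3]
the job is handed in; nothing more can be done
None
```

All four containers stand upright on their matching boards, each within about 3 mm of the middle by the last overhead measurement; the tile is empty, the mask was not touched, and the job is handed in at about 44 s of the 134 s allowed.

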